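Serve an order from the roll-top fittings cabinet

TASK

A customer has laid an old fitting on the order slip as a sample: roll the cabinet's tambour door fully open, move every fitting of that same shape from its bin into the blue order tray, and put the two returned fittings from the orange-framed area back into the bins that hold their own kind. Leave the sample on its slip and all other stock in its bins, then roll the tambour fully shut; do not disturb the other things on the counter.

Things in the scene. Friction and masses are not known exactly. Their poses are not given: they have to be found in the camera images.
- tambour (a joint): how far the tambour door is rolled back, as the angle in rad of its lead slat about the axis of the curved track (along the cabinet's y, at cabinet x = 184 mm, z = -47 mm; slats run at 210 mm radius): 0 fully shut (lead slat on the front lip), 1.07 fully open, 1 rad = 210 mm along the track. It may start up to 0.14 open. It stays where it is left; moving it takes about 4 to 8 N.
- tambour_grip (a point): middle of the steel pull bar: round, 12 mm thick, 116 mm between its two posts, along the cabinet's y, 40 mm outside the lead slat, so it moves on a circle of 250 mm radius about the track's axis. Its x axis points the way it moves next when opening, z outward; both turn with the slat. Shut: cabinet x = -24 mm, 91 mm high; open: x = 205 mm, 202 mm high. It can turn in a grip that stays upright.
- cabinet: beech roll-top counter cabinet, fixed, 474 mm wide (y), 415 deep, 173 high. Origin: on the counter under the middle of the inner edge of its front lip (10 mm thick, 56 high); x runs to its back, z up. Side cheeks (inner faces at y = -/+225 mm) rise with the track to 173 mm. Door open, the store is open from above from x = 0 to 185 mm (back wall at 197 mm); a fixed top, 173 mm high, begins at x = 228 mm.
- bin_cleat: cyan open bin that keeps the cleats, fixed inside the cabinet in one of three places side by side; 140 (x) x 122 (y) x 30 mm high outside, walls and floor 3 mm. Origin: centre of its underside; axes as the cabinet's. It has room for four fittings standing in two rows (x -/+33 mm) and two columns (y -/+24 mm).
- bin_padeye: cyan open bin that keeps the padeyes, fixed inside the cabinet in one of three places side by side; 140 (x) x 122 (y) x 30 mm high outside, walls and floor 3 mm. Origin: centre of its underside; axes as the cabinet's. It has room for four fittings standing in two rows (x -/+33 mm) and two columns (y -/+24 mm).
- bin_bollard: cyan open bin that keeps the bollards, fixed inside the cabinet in one of three places side by side; 140 (x) x 122 (y) x 30 mm high outside, walls and floor 3 mm. Origin: centre of its underside; axes as the cabinet's. It has room for four fittings standing in two rows (x -/+33 mm) and two columns (y -/+24 mm).
- order_tray: blue open order tray, fixed on the counter left or right of the cabinet; 250 (x) x 150 (y) x 32 mm high outside, walls and floor 4 mm. Origin: centre of its underside.
- order_slip (a point): centre of the white order slip (105 x 148 mm), 4 mm above the counter, on the near end of a fixed black mat beside the cabinet; the fitting standing on it at the start is the customer's sample. 133 mm along its x lies the middle of the returns area on the mat (118 x 150 mm inside an orange rim 8 mm high), where the two returns stand.
- cleat_counter: stainless horn cleat: a T in side view, base 34 x 22 x 5 mm, 10 mm thick neck 22 mm long, and on it a round 11 mm thick horn bar 56 mm long along the fitting's x, 32 to 35 mm high over all. Origin: centre of its underside, z up; stands on its base, best gripped across its y, 28 mm above the underside. It starts on the mat: on the order slip (then it is the customer's sample) or in the returns area
- cleat_1: a cleat in stock, the same as cleat_counter in all sizes, standing in the cleat bin; may be absent
- cleat_2: a cleat in stock, the same as cleat_counter in all sizes, standing in the cleat bin; may be absent
- cleat_3: a cleat in stock, the same as cleat_counter in all sizes, standing in the cleat bin; may be absent
- padeye_counter: stainless pad eye: a flat base plate 52 x 20 x 4 mm (long along the fitting's x) with an upright round-bar arch on it, the bar 10 mm thick, the arch 34 mm wide along x and 35 mm high over all, its eye looking along y. Origin: centre of its underside, z up; stands on its base, best gripped across its y, 28 mm above the underside. It starts on the mat: on the order slip (then it is the customer's sample) or in the returns area
- padeye_1: a padeye in stock, the same as padeye_counter in all sizes, standing in the padeye bin; may be absent
- padeye_2: a padeye in stock, the same as padeye_counter in all sizes, standing in the padeye bin; may be absent
- padeye_3: a padeye in stock, the same as padeye_counter in all sizes, standing in the padeye bin; may be absent
- bollard_counter: stainless cross bollard: base plate 36 (x) x 30 (y) x 5 mm, an upright round post 16 mm thick in its middle, 36 mm high over all, with an 8 mm cross pin 46 mm long along the fitting's x, 22 mm up. Origin: centre of its underside, z up; stands on its base, best gripped across its y, 28 mm above the underside. It starts on the mat: on the order slip (then it is the customer's sample) or in the returns area
- bollard_1: a bollard in stock, the same as bollard_counter in all sizes, standing in the bollard bin; may be absent
- bollard_2: a bollard in stock, the same as bollard_counter in all sizes, standing in the bollard bin; may be absent
- bollard_3: a bollard in stock, the same as bollard_counter in all sizes, standing in the bollard bin; may be absent
- varnish_can: bystander on the counter: a tin of varnish, 72 mm across, 85 mm high; leave it alone
- sealant_bottle: bystander on the counter: a white bottle of sealant with a red cap, 52 mm across, 150 mm high; leave it alone
- tape_roll: bystander on the counter: a yellow roll of tape lying flat, 72 mm across, 24 mm high; leave it alone
- screwdriver: bystander on the counter: a red-handled screwdriver, 190 mm long; leave it alone

How it is judged (in metres and radians):
On the way, in this order (a step that is already met when the one before it is completed fails the run):
1. the tambour is rolled fully open (at least 1.0 of 1.07 rad) (value of joint tambour above 1 rad), for 0.2 s.
2. every fitting like the sample is in the order tray, the two returns are in the bins of their own kind, all other stock is in its bin and the sample is on its slip (((horizontal distance between cleat_counter and order_slip below 0.075 m and distance of cleat_counter from where it was at the start of the episode below 0.07 m and (x of cleat_1 in the frame of order_tray between -0.121 and 0.121 m and y of cleat_1 in the frame of order_tray between -0.071 and 0.071 m and z of cleat_1 in the frame of order_tray between -0.01 and 0.049 m) and (x of cleat_2 in the frame of order_tray between -0.121 and 0.121 m and y of cleat_2 in the frame of order_tray between -0.071 and 0.071 m and z of cleat_2 in the frame of order_tray between -0.01 and 0.049 m) and (x of cleat_3 in the frame of order_tray between -0.121 and 0.121 m and y of cleat_3 in the frame of order_tray between -0.071 and 0.071 m and z of cleat_3 in the frame of order_tray between -0.01 and 0.049 m) and (x of padeye_1 in the frame of bin_padeye between -0.067 and 0.067 m and y of padeye_1 in the frame of bin_padeye between -0.058 and 0.058 m and z of padeye_1 in the frame of bin_padeye between -0.01 and 0.048 m) and (x of padeye_2 in the frame of bin_padeye between -0.067 and 0.067 m and y of padeye_2 in the frame of bin_padeye between -0.058 and 0.058 m and z of padeye_2 in the frame of bin_padeye between -0.01 and 0.048 m) and (x of padeye_3 in the frame of bin_padeye between -0.067 and 0.067 m and y of padeye_3 in the frame of bin_padeye between -0.058 and 0.058 m and z of padeye_3 in the frame of bin_padeye between -0.01 and 0.048 m) and (x of padeye_counter in the frame of bin_padeye between -0.067 and 0.067 m and y of padeye_counter in the frame of bin_padeye between -0.058 and 0.058 m and z of padeye_counter in the frame of bin_padeye between -0.01 and 0.048 m) and (x of bollard_1 in the frame of bin_bollard between -0.067 and 0.067 m and y of bollard_1 in the frame of bin_bollard between -0.058 and 0.058 m and z of bollard_1 in the frame of bin_bollard between -0.01 and 0.048 m) and (x of bollard_2 in the frame of bin_bollard between -0.067 and 0.067 m and y of bollard_2 in the frame of bin_bollard between -0.058 and 0.058 m and z of bollard_2 in the frame of bin_bollard between -0.01 and 0.048 m) and (x of bollard_3 in the frame of bin_bollard between -0.067 and 0.067 m and y of bollard_3 in the frame of bin_bollard between -0.058 and 0.058 m and z of bollard_3 in the frame of bin_bollard between -0.01 and 0.048 m) and (x of bollard_counter in the frame of bin_bollard between -0.067 and 0.067 m and y of bollard_counter in the frame of bin_bollard between -0.058 and 0.058 m and z of bollard_counter in the frame of bin_bollard between -0.01 and 0.048 m)) or (horizontal distance between padeye_counter and order_slip below 0.075 m and distance of padeye_counter from where it was at the start of the episode below 0.07 m and (x of cleat_1 in the frame of bin_cleat between -0.067 and 0.067 m and y of cleat_1 in the frame of bin_cleat between -0.058 and 0.058 m and z of cleat_1 in the frame of bin_cleat between -0.01 and 0.048 m) and (x of cleat_2 in the frame of bin_cleat between -0.067 and 0.067 m and y of cleat_2 in the frame of bin_cleat between -0.058 and 0.058 m and z of cleat_2 in the frame of bin_cleat between -0.01 and 0.048 m) and (x of cleat_3 in the frame of bin_cleat between -0.067 and 0.067 m and y of cleat_3 in the frame of bin_cleat between -0.058 and 0.058 m and z of cleat_3 in the frame of bin_cleat between -0.01 and 0.048 m) and (x of cleat_counter in the frame of bin_cleat between -0.067 and 0.067 m and y of cleat_counter in the frame of bin_cleat between -0.058 and 0.058 m and z of cleat_counter in the frame of bin_cleat between -0.01 and 0.048 m) and (x of padeye_1 in the frame of order_tray between -0.121 and 0.121 m and y of padeye_1 in the frame of order_tray between -0.071 and 0.071 m and z of padeye_1 in the frame of order_tray between -0.01 and 0.049 m) and (x of padeye_2 in the frame of order_tray between -0.121 and 0.121 m and y of padeye_2 in the frame of order_tray between -0.071 and 0.071 m and z of padeye_2 in the frame of order_tray between -0.01 and 0.049 m) and (x of padeye_3 in the frame of order_tray between -0.121 and 0.121 m and y of padeye_3 in the frame of order_tray between -0.071 and 0.071 m and z of padeye_3 in the frame of order_tray between -0.01 and 0.049 m) and (x of bollard_1 in the frame of bin_bollard between -0.067 and 0.067 m and y of bollard_1 in the frame of bin_bollard between -0.058 and 0.058 m and z of bollard_1 in the frame of bin_bollard between -0.01 and 0.048 m) and (x of bollard_2 in the frame of bin_bollard between -0.067 and 0.067 m and y of bollard_2 in the frame of bin_bollard between -0.058 and 0.058 m and z of bollard_2 in the frame of bin_bollard between -0.01 and 0.048 m) and (x of bollard_3 in the frame of bin_bollard between -0.067 and 0.067 m and y of bollard_3 in the frame of bin_bollard between -0.058 and 0.058 m and z of bollard_3 in the frame of bin_bollard between -0.01 and 0.048 m) and (x of bollard_counter in the frame of bin_bollard between -0.067 and 0.067 m and y of bollard_counter in the frame of bin_bollard between -0.058 and 0.058 m and z of bollard_counter in the frame of bin_bollard between -0.01 and 0.048 m)) or (horizontal distance between bollard_counter and order_slip below 0.075 m and distance of bollard_counter from where it was at the start of the episode below 0.07 m and (x of cleat_1 in the frame of bin_cleat between -0.067 and 0.067 m and y of cleat_1 in the frame of bin_cleat between -0.058 and 0.058 m and z of cleat_1 in the frame of bin_cleat between -0.01 and 0.048 m) and (x of cleat_2 in the frame of bin_cleat between -0.067 and 0.067 m and y of cleat_2 in the frame of bin_cleat between -0.058 and 0.058 m and z of cleat_2 in the frame of bin_cleat between -0.01 and 0.048 m) and (x of cleat_3 in the frame of bin_cleat between -0.067 and 0.067 m and y of cleat_3 in the frame of bin_cleat between -0.058 and 0.058 m and z of cleat_3 in the frame of bin_cleat between -0.01 and 0.048 m) and (x of cleat_counter in the frame of bin_cleat between -0.067 and 0.067 m and y of cleat_counter in the frame of bin_cleat between -0.058 and 0.058 m and z of cleat_counter in the frame of bin_cleat between -0.01 and 0.048 m) and (x of padeye_1 in the frame of bin_padeye between -0.067 and 0.067 m and y of padeye_1 in the frame of bin_padeye between -0.058 and 0.058 m and z of padeye_1 in the frame of bin_padeye between -0.01 and 0.048 m) and (x of padeye_2 in the frame of bin_padeye between -0.067 and 0.067 m and y of padeye_2 in the frame of bin_padeye between -0.058 and 0.058 m and z of padeye_2 in the frame of bin_padeye between -0.01 and 0.048 m) and (x of padeye_3 in the frame of bin_padeye between -0.067 and 0.067 m and y of padeye_3 in the frame of bin_padeye between -0.058 and 0.058 m and z of padeye_3 in the frame of bin_padeye between -0.01 and 0.048 m) and (x of padeye_counter in the frame of bin_padeye between -0.067 and 0.067 m and y of padeye_counter in the frame of bin_padeye between -0.058 and 0.058 m and z of padeye_counter in the frame of bin_padeye between -0.01 and 0.048 m) and (x of bollard_1 in the frame of order_tray between -0.121 and 0.121 m and y of bollard_1 in the frame of order_tray between -0.071 and 0.071 m and z of bollard_1 in the frame of order_tray between -0.01 and 0.049 m) and (x of bollard_2 in the frame of order_tray between -0.121 and 0.121 m and y of bollard_2 in the frame of order_tray between -0.071 and 0.071 m and z of bollard_2 in the frame of order_tray between -0.01 and 0.049 m) and (x of bollard_3 in the frame of order_tray between -0.121 and 0.121 m and y of bollard_3 in the frame of order_tray between -0.071 and 0.071 m and z of bollard_3 in the frame of order_tray between -0.01 and 0.049 m)))), for 0.2 s.
3. the tambour is rolled fully shut (within 0.04 rad, 8 mm) (value of joint tambour below 0.04 rad), for 0.2 s.
At the end, for the whole second after the job is handed in: Tambour shut to within 8 mm; all stock of the sample's kind inside the order tray, all other stock and the two returns inside the bins of their kind (origin within the inner walls, underside under 49 mm up); the sample within 75 mm of the slip's centre and 70 mm of its start; all at rest (value of joint tambour below 0.04 rad and ((horizontal distance between cleat_counter and order_slip below 0.075 m and distance of cleat_counter from where it was at the start of the episode below 0.07 m and (x of cleat_1 in the frame of order_tray between -0.121 and 0.121 m and y of cleat_1 in the frame of order_tray between -0.071 and 0.071 m and z of cleat_1 in the frame of order_tray between -0.01 and 0.049 m) and (x of cleat_2 in the frame of order_tray between -0.121 and 0.121 m and y of cleat_2 in the frame of order_tray between -0.071 and 0.071 m and z of cleat_2 in the frame of order_tray between -0.01 and 0.049 m) and (x of cleat_3 in the frame of order_tray between -0.121 and 0.121 m and y of cleat_3 in the frame of order_tray between -0.071 and 0.071 m and z of cleat_3 in the frame of order_tray between -0.01 and 0.049 m) and (x of padeye_1 in the frame of bin_padeye between -0.067 and 0.067 m and y of padeye_1 in the frame of bin_padeye between -0.058 and 0.058 m and z of padeye_1 in the frame of bin_padeye between -0.01 and 0.048 m) and (x of padeye_2 in the frame of bin_padeye between -0.067 and 0.067 m and y of padeye_2 in the frame of bin_padeye between -0.058 and 0.058 m and z of padeye_2 in the frame of bin_padeye between -0.01 and 0.048 m) and (x of padeye_3 in the frame of bin_padeye between -0.067 and 0.067 m and y of padeye_3 in the frame of bin_padeye between -0.058 and 0.058 m and z of padeye_3 in the frame of bin_padeye between -0.01 and 0.048 m) and (x of padeye_counter in the frame of bin_padeye between -0.067 and 0.067 m and y of padeye_counter in the frame of bin_padeye between -0.058 and 0.058 m and z of padeye_counter in the frame of bin_padeye between -0.01 and 0.048 m) and (x of bollard_1 in the frame of bin_bollard between -0.067 and 0.067 m and y of bollard_1 in the frame of bin_bollard between -0.058 and 0.058 m and z of bollard_1 in the frame of bin_bollard between -0.01 and 0.048 m) and (x of bollard_2 in the frame of bin_bollard between -0.067 and 0.067 m and y of bollard_2 in the frame of bin_bollard between -0.058 and 0.058 m and z of bollard_2 in the frame of bin_bollard between -0.01 and 0.048 m) and (x of bollard_3 in the frame of bin_bollard between -0.067 and 0.067 m and y of bollard_3 in the frame of bin_bollard between -0.058 and 0.058 m and z of bollard_3 in the frame of bin_bollard between -0.01 and 0.048 m) and (x of bollard_counter in the frame of bin_bollard between -0.067 and 0.067 m and y of bollard_counter in the frame of bin_bollard between -0.058 and 0.058 m and z of bollard_counter in the frame of bin_bollard between -0.01 and 0.048 m)) or (horizontal distance between padeye_counter and order_slip below 0.075 m and distance of padeye_counter from where it was at the start of the episode below 0.07 m and (x of cleat_1 in the frame of bin_cleat between -0.067 and 0.067 m and y of cleat_1 in the frame of bin_cleat between -0.058 and 0.058 m and z of cleat_1 in the frame of bin_cleat between -0.01 and 0.048 m) and (x of cleat_2 in the frame of bin_cleat between -0.067 and 0.067 m and y of cleat_2 in the frame of bin_cleat between -0.058 and 0.058 m and z of cleat_2 in the frame of bin_cleat between -0.01 and 0.048 m) and (x of cleat_3 in the frame of bin_cleat between -0.067 and 0.067 m and y of cleat_3 in the frame of bin_cleat between -0.058 and 0.058 m and z of cleat_3 in the frame of bin_cleat between -0.01 and 0.048 m) and (x of cleat_counter in the frame of bin_cleat between -0.067 and 0.067 m and y of cleat_counter in the frame of bin_cleat between -0.058 and 0.058 m and z of cleat_counter in the frame of bin_cleat between -0.01 and 0.048 m) and (x of padeye_1 in the frame of order_tray between -0.121 and 0.121 m and y of padeye_1 in the frame of order_tray between -0.071 and 0.071 m and z of padeye_1 in the frame of order_tray between -0.01 and 0.049 m) and (x of padeye_2 in the frame of order_tray between -0.121 and 0.121 m and y of padeye_2 in the frame of order_tray between -0.071 and 0.071 m and z of padeye_2 in the frame of order_tray between -0.01 and 0.049 m) and (x of padeye_3 in the frame of order_tray between -0.121 and 0.121 m and y of padeye_3 in the frame of order_tray between -0.071 and 0.071 m and z of padeye_3 in the frame of order_tray between -0.01 and 0.049 m) and (x of bollard_1 in the frame of bin_bollard between -0.067 and 0.067 m and y of bollard_1 in the frame of bin_bollard between -0.058 and 0.058 m and z of bollard_1 in the frame of bin_bollard between -0.01 and 0.048 m) and (x of bollard_2 in the frame of bin_bollard between -0.067 and 0.067 m and y of bollard_2 in the frame of bin_bollard between -0.058 and 0.058 m and z of bollard_2 in the frame of bin_bollard between -0.01 and 0.048 m) and (x of bollard_3 in the frame of bin_bollard between -0.067 and 0.067 m and y of bollard_3 in the frame of bin_bollard between -0.058 and 0.058 m and z of bollard_3 in the frame of bin_bollard between -0.01 and 0.048 m) and (x of bollard_counter in the frame of bin_bollard between -0.067 and 0.067 m and y of bollard_counter in the frame of bin_bollard between -0.058 and 0.058 m and z of bollard_counter in the frame of bin_bollard between -0.01 and 0.048 m)) or (horizontal distance between bollard_counter and order_slip below 0.075 m and distance of bollard_counter from where it was at the start of the episode below 0.07 m and (x of cleat_1 in the frame of bin_cleat between -0.067 and 0.067 m and y of cleat_1 in the frame of bin_cleat between -0.058 and 0.058 m and z of cleat_1 in the frame of bin_cleat between -0.01 and 0.048 m) and (x of cleat_2 in the frame of bin_cleat between -0.067 and 0.067 m and y of cleat_2 in the frame of bin_cleat between -0.058 and 0.058 m and z of cleat_2 in the frame of bin_cleat between -0.01 and 0.048 m) and (x of cleat_3 in the frame of bin_cleat between -0.067 and 0.067 m and y of cleat_3 in the frame of bin_cleat between -0.058 and 0.058 m and z of cleat_3 in the frame of bin_cleat between -0.01 and 0.048 m) and (x of cleat_counter in the frame of bin_cleat between -0.067 and 0.067 m and y of cleat_counter in the frame of bin_cleat between -0.058 and 0.058 m and z of cleat_counter in the frame of bin_cleat between -0.01 and 0.048 m) and (x of padeye_1 in the frame of bin_padeye between -0.067 and 0.067 m and y of padeye_1 in the frame of bin_padeye between -0.058 and 0.058 m and z of padeye_1 in the frame of bin_padeye between -0.01 and 0.048 m) and (x of padeye_2 in the frame of bin_padeye between -0.067 and 0.067 m and y of padeye_2 in the frame of bin_padeye between -0.058 and 0.058 m and z of padeye_2 in the frame of bin_padeye between -0.01 and 0.048 m) and (x of padeye_3 in the frame of bin_padeye between -0.067 and 0.067 m and y of padeye_3 in the frame of bin_padeye between -0.058 and 0.058 m and z of padeye_3 in the frame of bin_padeye between -0.01 and 0.048 m) and (x of padeye_counter in the frame of bin_padeye between -0.067 and 0.067 m and y of padeye_counter in the frame of bin_padeye between -0.058 and 0.058 m and z of padeye_counter in the frame of bin_padeye between -0.01 and 0.048 m) and (x of bollard_1 in the frame of order_tray between -0.121 and 0.121 m and y of bollard_1 in the frame of order_tray between -0.071 and 0.071 m and z of bollard_1 in the frame of order_tray between -0.01 and 0.049 m) and (x of bollard_2 in the frame of order_tray between -0.121 and 0.121 m and y of bollard_2 in the frame of order_tray between -0.071 and 0.071 m and z of bollard_2 in the frame of order_tray between -0.01 and 0.049 m) and (x of bollard_3 in the frame of order_tray between -0.121 and 0.121 m and y of bollard_3 in the frame of order_tray between -0.071 and 0.071 m and z of bollard_3 in the frame of order_tray between -0.01 and 0.049 m))) and linear speed of each of cleat_1, cleat_2, cleat_3, cleat_counter, padeye_1, padeye_2, padeye_3, padeye_counter, bollard_1, bollard_2, bollard_3, bollard_counter below 0.05 m/s); the robot touches nothing.
It fails at once if a bystander on the counter is moved by more than 30 mm (distance of any of varnish_can, sealant_bottle, tape_roll, screwdriver from where it was at the start of the episode above 0.03 m).
Of cleat_1, cleat_2, cleat_3 only 2 to 3 are there at a start; the rules pass over those that are not, and their reading is None.
Of padeye_1, padeye_2, padeye_3 only 2 to 3 are there at a start; the rules pass over those that are not, and their reading is None.
Of bollard_1, bollard_2, bollard_3 only 2 to 3 are there at a start; the rules pass over those that are not, and their reading is None.
At some moment in a run one of cleat_counter, padeye_counter, bollard_counter may be knocked a few centimetres aside while the robot is not near it.
It also fails if it takes over 210 s, if anything falls off the work surface, if the arm or the gripper's body presses on something with over 40 N, if the wrist force passes 120 N, or if a joint passes its speed limit or range.

ROBOT

A 6-joint arm with a two-finger parallel gripper is mounted at the origin on the work surface. World frame = base frame: x ahead of the robot, y to its left, z up, the work surface at z = 0. Lengths are in mm, angles in degrees, forces in N, time in s.
With the tool pointing down it reaches from about 275 to 850 mm from the base axis. Payload 5.2 kg.
Tool frame: the origin (TCP) lies between the finger pads; the fingertips stand 22 mm ahead of it and the grasp point (between the pads) lies 3 mm ahead of it; z points along the fingers, y is the line along which they close (so a half turn about z gives the same grasp; the last joint's range is limited). The gripper opens to 85 mm and grips with 20 to 120 N. Pads are 22 mm wide; open, the fingers measure 114 mm over their backs; the gripper's body (76 mm by 85 mm) begins 54 mm behind the grasp point. The pads swing forward as they close: fully open they stand 13 mm farther back than shut.
Start: joints at [65.558, 14.817, 87.949, -0, 77.235, -11.62], TCP at [122.042, 536.293, 219.21] pointing down, gripper open.
Joint ranges: [-179.93, 179.93], [-52.35, 119.4], [10.71, 147.94], [-69.91, 249.91], [12.55, 155.21], [-178.61, 178.61]. Speed limits (degrees/s): [147.25, 147.25, 180, 180, 180, 180].

INTERFACE

Orientations are given as a 3x3 rotation matrix whose columns are the frame's x, y, z axes.
In Python, from station import * gives the robot as it stands.
- The arm moves only by the tool move_arm, never from a script. Its argument "rows" is a list of rows, each an object with "xyz": the shift along the tool's x, y, z in m, a list of three; "rotation": the turn, a rotation vector about the tool's x, y, z in rad, a list of three; "hand": the finger opening in m, from 0 to 0.0854. In form: [{"xyz": [tx, ty, tz], "rotation": [wx, wy, wz], "hand": hand}, ...]. A call has 1 to 12 rows; each row shifts and turns the commanded pose from where the row before left it, along the tool's axes as they then stand; what a row does not reach is not made up. A row lasts 1/12 s, in which the tool goes at most 41.7 mm and 7.16 degrees, less where a joint would pass 70% of its speed; a pose out of reach is approached as far as the arm can. A call is refused whole if a number of a shift passes 0.0417 or a number of a turn 0.125, either way. A call with a gripper value outside its range is refused whole. The fingers move at their own pace and stop on an object; "force" is the grip in N (left out, the last holds). Time passes only in rows, so rows that do not move let the fingers close. It gives the time, the measured TCP pose, the force, the opening and the grip force at its end, in the units of the state.
- read_state(): the state, without advancing time (a new reading comes with each control period).
- grab_frame(name): name is "scene" or "top" or "wrist"; returns the picture (420x560x3 uint8, blue, green, red); there is no depth.
- camera_params(name): a dict with "fx", "fy", "cx", "cy" (pixels), "R" (3x3) and "t" (3): a world point X has camera coordinates R X + t. Camera axes: x right, y down, z forward; pixel columns grow to the right and rows downward; lengths in mm; the calibration is good to about 2 mm. The wrist camera is an equidistant fisheye: a pixel r from the principal point sees the ray r / f radians off the axis. A picture is of the moment at which its call begins: read the wrist's pose just before it. camera_params takes no time and is no camera call; for the wrist camera it gives the pose at the moment of the call.
- hand_in(): hands the job in; it is judged then, once.
Trained networks look in the newest picture that a camera, given by its name, has taken for a name from the list of things; names that differ only in an ending like _2 or _b are one class to them, and where a whole thing is asked for, a point or a joint stands for the part that bears it (a point fixed in the world has none). Each returns a list of dicts, best first, with "confidence" (0 to 1); they miss things now and then, are a little off and sometimes report something else, mostly with a low value. They report only what shows in the picture. A call takes as long as a camera call.
- search_frame(camera, query): "at" ([x, y, z] in mm, in world coordinates, good to about 4 mm: the middle of the surface that is visible of it).
- mark_of(camera, query): "at" ([x, y, z] in mm, in world coordinates, good to about 4 mm: a listed point, or the origin of a listed thing).
The state is a dict: "t": time; "joints": joint angles; "qvel": joint speeds; "tau": joint torques, N m; "tool_pos": TCP position; "tool_rot": TCP orientation; "contact_force": force on the tool from outside, world axes, zero at the start; "wrist_torque": the same for the moment, N m; "finger_gap": opening from 0.0 (shut) to 1.0 (fully open); "finger_force": force on a finger pad.
Only numpy, scipy, OpenCV 4.12 (cv2) and the standard library are available. Lean on these libraries where they do the work, as an engineer would, in place of code of your own. Each camera call takes 0.05 s, during which the arm holds its last target. There are 200 camera calls.

## Working session

There is one attempt and no reset: what is moved stays moved. The work goes in short steps, Python scripts to look and compute and a tool call to move; the robot and the scene stay as the last step left them, time stands still between calls to the robot, and variables do not carry over. Pictures are saved under pics/ and viewed, at most 14 in all, crops included, and the job is handed in when it is done.

Besides the shell and the picture viewer there is one more tool, called as name(argument=value, ...) on one line, values as JSON. move_arm: Moves the arm, as the interface text tells. Its arguments: {"type":"object","properties":{"rows":{"type":"array"},"force":{"type":"number"}},"required":["rows"]}

```bash
ls; mkdir -p pics
python3 - <<'E'
from station import *
import cv2, numpy as np
s=read_state();print(s['t'],s['tool_pos'],s['tool_rot'],s['finger_gap'])
for c in ['scene','top','wrist']:
    cv2.imwrite(f'pics/{c}0.png',grab_frame(c))
    p=camera_params(c);print(c,p['fx'],p['cx'],p['cy'],np.round(-np.array(p['R']).T@np.array(p['t'])),np.round(p['R'],3).tolist())
for q in ['cabinet','tambour_grip','order_tray','order_slip','cleat_counter','padeye_counter','bollard_counter','varnish_can','sealant_bottle','tape_roll','screwdriver','bin_cleat']:
    for c in ['top','scene']:
        print(q,c,[(np.round(d['at']).tolist(),round(d['confidence'],2)) for d in mark_of(c,q)[:4]])
print(read_state()['t'])
E
```

```text
pics
0.0 [121.80162613 535.79081499 218.37653064] [[-9.75057481e-01  2.21951156e-01 -7.70358254e-04]
 [ 2.21952153e-01  9.75056188e-01 -1.63475053e-03]
 [ 3.88307811e-04 -1.76495841e-03 -9.99998367e-01]] 0.9993552591598679
scene 392.6176564956671 275.97387154049443 211.7221335325479 [ 230.  109. 1048.] [[-0.392, -0.92, -0.007], [-0.875, 0.375, -0.305], [0.283, -0.114, -0.952]]
top 398.19374040030954 279.9317960252227 211.26335468691022 [352.   5. 920.] [[0.098, -0.995, 0.007], [-0.964, -0.097, -0.246], [0.246, 0.017, -0.969]]
wrist 325.19226210127806 281.2427118812648 212.60681461485203 [ 57. 552. 374.] [[0.222, 0.975, -0.002], [0.939, -0.214, 0.269], [0.262, -0.061, -0.963]]
cabinet top [([489.0, -12.0, -0.0], 0.58), ([447.0, -382.0, 4.0], 0.19)]
cabinet scene [([486.0, -14.0, 1.0], 0.56), ([582.0, -363.0, 1.0], 0.38)]
tambour_grip top [([478.0, -16.0, 112.0], 0.68)]
tambour_grip scene [([474.0, -8.0, 111.0], 0.96)]
order_tray top [([495.0, 388.0, 3.0], 0.87)]
order_tray scene [([496.0, 389.0, -3.0], 0.57)]
order_slip top [([449.0, -382.0, 3.0], 0.98)]
order_slip scene [([447.0, -386.0, 7.0], 0.57)]
cleat_counter top [([565.0, -430.0, 3.0], 0.65)]
cleat_counter scene [([563.0, -434.0, 3.0], 0.54)]
padeye_counter top [([579.0, -360.0, 6.0], 0.52)]
padeye_counter scene [([584.0, -364.0, 0.0], 0.68), ([717.0, 311.0, -2.0], 0.25)]
bollard_counter top [([448.0, -386.0, 10.0], 0.53)]
bollard_counter scene [([718.0, 310.0, -3.0], 0.72), ([452.0, -386.0, 4.0], 0.54)]
varnish_can top [([718.0, 308.0, 2.0], 0.89)]
varnish_can scene [([718.0, 310.0, -4.0], 0.83)]
sealant_bottle top [([723.0, -312.0, -1.0], 0.76)]
sealant_bottle scene [([724.0, -318.0, 3.0], 0.75)]
tape_roll top [([372.0, 176.0, -1.0], 0.81)]
tape_roll scene [([367.0, 179.0, 4.0], 0.57)]
screwdriver top [([382.0, -148.0, -2.0], 0.84), ([452.0, -386.0, 9.0], 0.57)]
screwdriver scene [([445.0, -386.0, 6.0], 0.21)]
bin_cleat top []
bin_cleat scene []
1.35
```

View pics/top0.png

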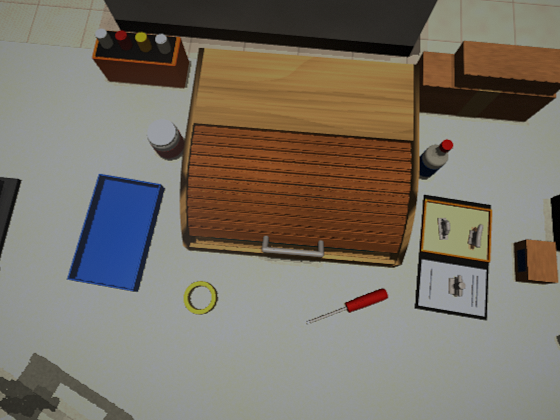

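View pics/scene0.png

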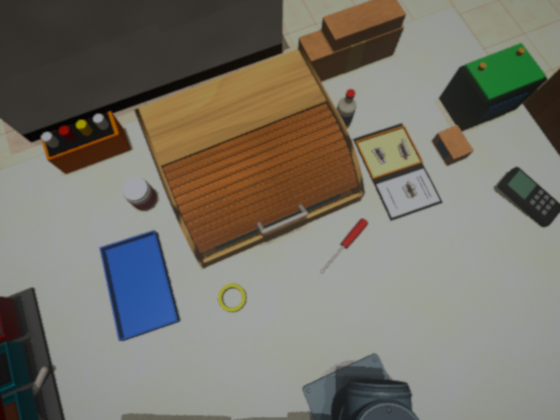

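The bar lies at about (293,247) in the top view and the tray is left, at (117,232). The mat is on the right, with the slip at (452,287) and the returns at (455,230). The sample looks like a bollard, which I'll confirm close up. Next I need the cabinet's yaw.

```bash
cat > h.py <<'E'
from station import *
import numpy as np, cv2
def cam(c):
    p=camera_params(c); return p,np.array(p['R']),np.array(p['t'])
def ray(c,u,v,P=None):
    p,R,t=P or cam(c)
    a=np.array([(u-p['cx'])/p['fx'],(v-p['cy'])/p['fy']])
    if c=='wrist':
        r=np.hypot(*a); d=np.r_[np.sin(r)*a/max(r,1e-9),np.cos(r)]
    else: d=np.r_[a,1]
    return -R.T@t, R.T@(d/np.linalg.norm(d))
def onz(c,u,v,z,P=None):
    o,d=ray(c,u,v,P); return o+d*(z-o[2])/d[2]
def proj(c,X,P=None):
    p,R,t=P or cam(c); x=R@np.array(X,float)+t
    if c=='wrist':
        r=np.arctan2(np.hypot(x[0],x[1]),x[2]); k=r/max(np.hypot(x[0],x[1]),1e-9)
        return p['cx']+p['fx']*k*x[0],p['cy']+p['fy']*k*x[1]
    return p['cx']+p['fx']*x[0]/x[2],p['cy']+p['fy']*x[1]/x[2]
def go(target,yaw):
    """shift in tool axes (mm) and yaw change (deg) to target TCP; tool y axis at world angle yaw (mod 180)"""
    s=read_state(); R=np.array(s['tool_rot']); 
    cur=np.degrees(np.arctan2(R[1,1],R[0,1])); d=(yaw-cur+90)%180-90
    print('t',round(s['t'],2),'pos',np.round(s['tool_pos'],1),'yaw',round(cur,1),'gap',round(s['finger_gap']*85.4,1),'F',np.round(s['contact_force'],1),
     'shift tool mm',np.round(R.T@(np.array(target)-s['tool_pos']),1),'turn tool-z rad',round(-np.radians(d),3),'J6',round(s['joints'][5],1), 'tilt',np.round(R[:,2],3))
def see(c,q,f=mark_of,n=4):
    r=[(np.round(d['at'],1).tolist(),round(d['confidence'],2)) for d in f(c,q)[:n]]; print(c,q,r); return r
E
python3 - <<'E'
from h import *
im=cv2.imread('pics/top0.png')[180:330,170:500]
cv2.imwrite('pics/crop1.png',cv2.resize(im,None,fx=2.4,fy=2.4,interpolation=cv2.INTER_CUBIC))
P=cam('top')
# try yaws, predicted front lip corners
for y in [-12,-9,-6,-3,0]:
    a=np.radians(y);R=np.array([[np.cos(a),-np.sin(a)],[np.sin(a),np.cos(a)]])
    f=lambda x,yy,z:np.round(proj('top',np.r_[R@[x,yy]+[488,-13],z],P)).tolist()
    print(y,f(-10,237,0),f(-10,-237,0),f(405,237,173),f(405,-237,173))
E
```

```text
-12 [193.0, 227.0] [389.0, 289.0] [245.0, 33.0] [458.0, 93.0]
-9 [192.0, 232.0] [390.0, 283.0] [234.0, 35.0] [449.0, 85.0]
-6 [191.0, 237.0] [391.0, 278.0] [223.0, 38.0] [440.0, 78.0]
-3 [190.0, 242.0] [392.0, 273.0] [212.0, 41.0] [431.0, 71.0]
0 [189.0, 247.0] [393.0, 267.0] [201.0, 45.0] [421.0, 65.0]
```

View pics/crop1.png

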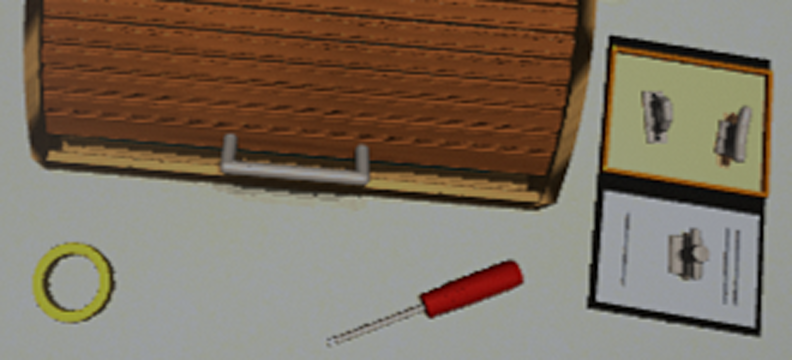

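move_arm(rows=[{"xyz": [-0.036,-0.005,0],"rotation": [0,0,0.0665],"hand": 0.04},{"xyz": [-0.036,-0.005,0],"rotation": [0,0,0.0665],"hand": 0.04},{"xyz": [-0.036,-0.005,0],"rotation": [0,0,0.0665],"hand": 0.04},{"xyz": [-0.036,-0.005,0],"rotation": [0,0,0.0665],"hand": 0.04},{"xyz": [-0.035,-0.005,0],"rotation": [0,0,0.0665],"hand": 0.04},{"xyz": [-0.035,-0.005,0],"rotation": [0,0,0.0665],"hand": 0.04},{"xyz": [-0.035,-0.005,0],"rotation": [0,0,0.0665],"hand": 0.04},{"xyz": [-0.035,-0.005,0],"rotation": [0,0,0.0665],"hand": 0.04},{"xyz": [-0.034,-0.005,0],"rotation": [0,0,0.0665],"hand": 0.04},{"xyz": [-0.034,-0.005,0],"rotation": [0,0,0.0665],"hand": 0.04},{"xyz": [-0.034,-0.005,0],"rotation": [0,0,0.0665],"hand": 0.04},{"xyz": [-0.034,-0.005,0],"rotation": [0,0,0.0665],"hand": 0.04}])

```text
t: 2.35
tool_pos: [431.8, 260.6, 219.3]
tool_rot: [[-0.519, 0.855, 0.001], [0.855, 0.519, 0.0], [-0.0, 0.001, -1.0]]
contact_force: [0.3, 0.3, 0.7]
finger_gap: 0.465
finger_force: 0.0
```

move_arm(rows=[{"xyz": [-0.033,-0.005,0],"rotation": [0,0,0.0665],"hand": 0.04},{"xyz": [-0.033,-0.005,0],"rotation": [0,0,0.0665],"hand": 0.04},{"xyz": [-0.033,-0.005,0],"rotation": [0,0,0.0665],"hand": 0.04},{"xyz": [-0.033,-0.005,0],"rotation": [0,0,0.0665],"hand": 0.04},{"xyz": [-0.032,-0.005,0],"rotation": [0,0,0.0665],"hand": 0.04},{"xyz": [-0.032,-0.005,0],"rotation": [0,0,0.0665],"hand": 0.04},{"xyz": [-0.032,-0.005,0],"rotation": [0,0,0.0665],"hand": 0.04},{"xyz": [-0.032,-0.005,0],"rotation": [0,0,0.0665],"hand": 0.04},{"xyz": [0,0,0],"rotation": [0,0,0],"hand": 0.04}])

```text
t: 3.1
tool_pos: [473.7, 0.6, 219.3]
tool_rot: [[-0.009, 1.0, 0.0], [1.0, 0.009, -0.003], [-0.003, 0.0, -1.0]]
contact_force: [-0.1, -0.1, 0.4]
finger_gap: 0.469
finger_force: 0.0
```

Run:
```python
from h import *
P=cam('wrist'); cv2.imwrite('pics/w1.png',grab_frame('wrist'))
see('wrist','tambour_grip');see('wrist','cabinet');see('wrist','tambour_grip',search_frame)
go([476,-12,118],1)
p,R,t=P;print(-R.T@t,R[2])
```

```text
wrist tambour_grip [([472.3, -13.1, 114.8], 0.88), ([381.9, -146.1, 0.1], 0.56)]
wrist cabinet [([486.3, -10.4, 2.0], 0.93)]
wrist tambour_grip [([587.8, 47.7, 153.1], 0.73)]
t 3.3 pos [473.5   6.3 219.2] yaw 1.0 gap 40.3 F [ 0. -0.  0.] shift tool mm [-18.4   2.2 101.2] turn tool-z rad 0.0 J6 -13.8 tilt [ 0.     0.001 -1.   ]
[473.88616177  69.89487184 374.09064367] [ 0.00348947 -0.27117972 -0.96252241]
```

View pics/w1.png

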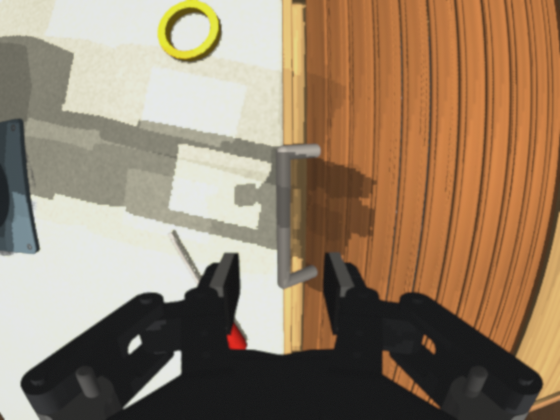

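The wrist view shows the bar running from about (283,150) to (286,280), nearly in line with the gap between the fingers. I'll compute where it lies.

Run:
```python
from h import *
for z in (110,115): print(z,[np.round(onz('wrist',u,v,z),1).tolist() for u,v in [(283,152),(284,215),(285,278)]])
# top view bar: px
for z in (110,115): print(z,[np.round(onz('top',u,v,z),1).tolist() for u,v in [(265,250.8),(294,253),(323.3,255.4)]])
# lip edge in wrist (front outer/top)
print([np.round(onz('wrist',u,v,56),1).tolist() for u,v in [(284,10),(292,400)]])
```

```text
110 [[475.3, 52.6, 110.0], [477.1, -0.5, 110.0], [479.2, -59.9, 110.0]]
115 [[475.2, 53.0, 115.0], [477.0, 1.0, 115.0], [479.1, -57.3, 115.0]]
110 [[471.1, 41.8, 110.0], [472.4, -17.7, 110.0], [473.4, -77.7, 110.0]]
115 [[470.3, 41.6, 115.0], [471.7, -17.5, 115.0], [472.7, -77.2, 115.0]]
[[474.2, 191.9, 56.0], [494.8, -285.3, 56.0]]
```

move_arm(rows=[{"xyz": [-0.008,0.001,0.02],"rotation": [0,0,-0.009],"hand": 0.036},{"xyz": [-0.008,0.001,0.02],"rotation": [0,0,-0.008],"hand": 0.036},{"xyz": [0,0,0.02],"rotation": [0,0,0],"hand": 0.036},{"xyz": [0,0,0.016],"rotation": [0,0,0],"hand": 0.036},{"xyz": [0,0,0.012],"rotation": [0,0,0],"hand": 0.036},{"xyz": [0,0,0.01],"rotation": [0,0,0],"hand": 0.036},{"xyz": [0,0,0],"rotation": [0,0,0],"hand": 0.036},{"xyz": [0,0,0],"rotation": [0,0,0],"hand": 0.036}])

```text
t: 3.97
tool_pos: [475.8, -9.3, 121.1]
tool_rot: [[-0.036, 0.999, -0.001], [0.999, 0.036, 0.0], [0.0, -0.001, -1.0]]
contact_force: [0.4, -0.7, 0.1]
finger_gap: 0.422
finger_force: 0.0
```

Run:
```python
from h import *
go([476,-12,118],2)
cv2.imwrite('pics/w2.png',grab_frame('wrist'))
```

```text
t 3.97 pos [475.8  -9.3 121.1] yaw 2.0 gap 36.1 F [ 0.4 -0.7  0.1] shift tool mm [-2.7  0.1  3.1] turn tool-z rad 0.001 J6 -16.6 tilt [-0.001  0.    -1.   ]
```

View pics/w2.png

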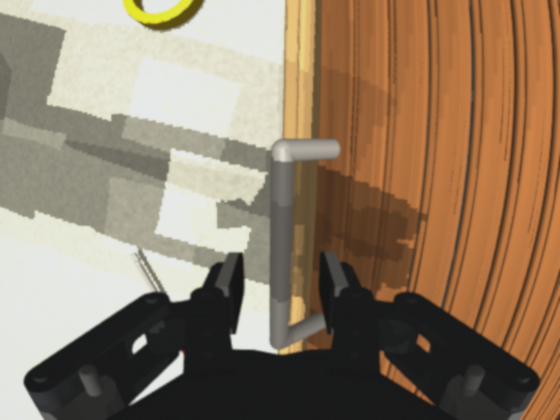

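The bar sits between the fingers, slightly left of centre. I'll close on it with a gentle force.

move_arm(rows=[{"xyz": [0,0,0.002],"rotation": [0,0,0],"hand": 0.0},{"xyz": [0,0,0],"rotation": [0,0,0],"hand": 0.0},{"xyz": [0,0,0],"rotation": [0,0,0],"hand": 0.0},{"xyz": [0,0,0],"rotation": [0,0,0],"hand": 0.0},{"xyz": [0,0,0],"rotation": [0,0,0],"hand": 0.0},{"xyz": [0,0,0],"rotation": [0,0,0],"hand": 0.0}], force=30)

```text
t: 4.52
tool_pos: [476.0, -10.4, 119.4]
tool_rot: [[-0.034, 0.999, 0.0], [0.999, 0.034, -0.0], [-0.0, 0.0, -1.0]]
contact_force: [0.1, -0.4, 0.1]
finger_gap: -0.002
finger_force: 0.0
```

Run:
```python
from h import *
go([476,-12,118],2)
# arc waypoints: start phi from bar z 112..115
for z0 in (112,116):
    p0=np.arcsin((z0+47)/250); p1=np.radians(33.7)+1.07
    ph=np.linspace(p0,p1+0.01,25); x=-250*np.cos(ph); z=250*np.sin(ph)
    print(np.degrees(p0),list(zip(np.round(np.diff(x),1),np.round(-np.diff(z),1))))
```

```text
t 4.52 pos [476.  -10.4 119.4] yaw 1.9 gap -0.2 F [ 0.1 -0.4  0.1] shift tool mm [-1.6 -0.   1.4] turn tool-z rad -0.001 J6 -16.6 tilt [ 0. -0. -1.]
39.494192117961774 [(np.float64(6.6), np.float64(-7.7)), (np.float64(7.0), np.float64(-7.5)), (np.float64(7.3), np.float64(-7.2)), (np.float64(7.5), np.float64(-6.9)), (np.float64(7.8), np.float64(-6.6)), (np.float64(8.1), np.float64(-6.2)), (np.float64(8.3), np.float64(-5.9)), (np.float64(8.6), np.float64(-5.5)), (np.float64(8.8), np.float64(-5.2)), (np.float64(9.0), np.float64(-4.8)), (np.float64(9.2), np.float64(-4.5)), (np.float64(9.3), np.float64(-4.1)), (np.float64(9.5), np.float64(-3.7)), (np.float64(9.6), np.float64(-3.3)), (np.float64(9.8), np.float64(-2.9)), (np.float64(9.9), np.float64(-2.5)), (np.float64(10.0), np.float64(-2.1)), (np.float64(10.1), np.float64(-1.7)), (np.float64(10.1), np.float64(-1.3)), (np.float64(10.2), np.float64(-0.9)), (np.float64(10.2), np.float64(-0.5)), (np.float64(10.2), np.float64(-0.0)), (np.float64(10.2), np.float64(0.4)), (np.float64(10.2), np.float64(0.8))]
40.692563574525416 [(np.float64(6.7),
[... 171 characters left out ...]
.float64(8.0), np.float64(-6.0)), (np.float64(8.2), np.float64(-5.6)), (np.float64(8.4), np.float64(-5.3)), (np.float64(8.7), np.float64(-5.0)), (np.float64(8.8), np.float64(-4.6)), (np.float64(9.0), np.float64(-4.3)), (np.float64(9.2), np.float64(-3.9)), (np.float64(9.3), np.float64(-3.5)), (np.float64(9.5), np.float64(-3.2)), (np.float64(9.6), np.float64(-2.8)), (np.float64(9.7), np.float64(-2.4)), (np.float64(9.8), np.float64(-2.0)), (np.float64(9.8), np.float64(-1.6)), (np.float64(9.9), np.float64(-1.2)), (np.float64(9.9), np.float64(-0.8)), (np.float64(10.0), np.float64(-0.4)), (np.float64(10.0), np.float64(-0.0)), (np.float64(10.0), np.float64(0.4)), (np.float64(9.9), np.float64(0.8))]
```

The fingers met nothing, so the bar must be lower than the network said. I'll triangulate it from the two wrist views.

Run:
```python
from h import *
p,R,t=cam('wrist'); s=read_state()
c=-R.T@t; Rt=np.array(s['tool_rot']); off=Rt.T@(c-s['tool_pos']); Rc=R@Rt
print(off)
def P(pos,yaw):
    a=np.radians(yaw); Rw=np.array([[-np.sin(a),np.cos(a),0],[np.cos(a),np.sin(a),0],[0,0,-1]])
    R_=Rc@Rw.T; return (p,R_,-R_@(np.array(pos)+Rw@off))
P2=P([475.8,-9.3,121.1],2.0)
p1=p
for y1 in (6.3,0.6):
  P1=P([473.6,y1,219.2],.8)
  for a,b in [((283,152),(282,150)),((285,278),(280,340))]:
    o1,d1=ray('wrist',*a,P1);o2,d2=ray('wrist',*b,P2)
    A=np.c_[d1,-d2];k=np.linalg.lstsq(A,o2-o1,rcond=None)[0]
    print(y1,np.round(o1+k[0]*d1,1),np.round(o2+k[1]*d2,1))
  for a in [(265,250.8),(323.3,255.4)]:
    o1,d1=ray('top',*a)
    for b in [(283,152),(285,278)]:
      pass
for z in (90,100,112): print(z,[np.round(onz('wrist',*b,z,P2),1) for b in [(282,150),(280,340)]],[np.round(onz('top',*b,z),1) for b in [(265,250.8),(323.3,255.4)]])
```

```text
[  68.83059024    0.91324778 -154.98784367]
6.3 [ 482.5  -26.7 -815.8] [ 480.9  -27.1 -815.8]
6.3 [478.3 -40.5 148.1] [477.3 -40.5 148.1]
0.6 [476.   41.3  45.9] [475.7  41.3  45.9]
0.6 [478.7 -57.  127. ] [477.8 -57.  127. ]
90 [array([475.4,  44.8,  90. ]), array([478.6, -85.9,  90. ])] [array([474. ,  42.7,  90. ]), array([476.4, -79.8,  90. ])]
100 [array([475.4,  45.5, 100. ]), array([478.4, -78.1, 100. ])] [array([472.5,  42.3, 100. ]), array([474.9, -78.7, 100. ])]
112 [array([475.3,  46.5, 112. ]), array([478.1, -68.7, 112. ])] [array([470.8,  41.7, 112. ]), array([473.1, -77.5, 112. ])]
```

move_arm(rows=[{"xyz": [0,0,0],"rotation": [0,0,0],"hand": 0.034},{"xyz": [0,0,0],"rotation": [0,0,0],"hand": 0.034},{"xyz": [0,0,0],"rotation": [0,0,0],"hand": 0.034},{"xyz": [0,0,0.006],"rotation": [0,0,0],"hand": 0.034},{"xyz": [0,0,0.006],"rotation": [0,0,0],"hand": 0.034},{"xyz": [0,0,0.005],"rotation": [0,0,0],"hand": 0.034},{"xyz": [0,0,0],"rotation": [0,0,0],"hand": 0.0},{"xyz": [0,0,0],"rotation": [0,0,0],"hand": 0.0},{"xyz": [0,0,0],"rotation": [0,0,0],"hand": 0.0},{"xyz": [0,0,0],"rotation": [0,0,0],"hand": 0.0}])

```text
t: 5.35
tool_pos: [475.3, -10.1, 101.7]
tool_rot: [[-0.034, 0.999, -0.001], [0.999, 0.034, 0.0], [0.0, -0.001, -1.0]]
contact_force: [-0.4, 0.4, -4.4]
finger_gap: 0.091
finger_force: 24.5
```

Run:
```python
from h import *
go([476,-12,118],2)
```

```text
t 5.35 pos [475.3 -10.1 101.7] yaw 1.9 gap 7.8 F [-0.4  0.4 -4.4] shift tool mm [ -1.9   0.6 -16.3] turn tool-z rad -0.001 J6 -16.6 tilt [-0.001  0.    -1.   ]
```

move_arm(rows=[{"xyz": [0,0,0],"rotation": [0,0,0],"hand": 0.034},{"xyz": [0,0,0],"rotation": [0,0,0],"hand": 0.034},{"xyz": [0,0,0],"rotation": [0,0,0],"hand": 0.034},{"xyz": [0,0,0.005],"rotation": [0,0,0],"hand": 0.034},{"xyz": [0,0,0.005],"rotation": [0,0,0],"hand": 0.034},{"xyz": [0,0,0],"rotation": [0,0,0],"hand": 0.0},{"xyz": [0,0,0],"rotation": [0,0,0],"hand": 0.0},{"xyz": [0,0,0],"rotation": [0,0,0],"hand": 0.0},{"xyz": [0,0,0],"rotation": [0,0,0],"hand": 0.0},{"xyz": [0,0,0],"rotation": [0,0,0],"hand": 0.0}])

```text
t: 6.18
tool_pos: [475.3, -10.1, 91.8]
tool_rot: [[-0.034, 0.999, -0.001], [0.999, 0.034, 0.0], [0.0, -0.001, -1.0]]
contact_force: [0.1, 0.2, -3.7]
finger_gap: 0.124
finger_force: 29.2
```

Run:
```python
from h import *
go([476,-12,118],2)
cv2.imwrite('pics/w3.png',grab_frame('wrist'))
```

```text
t 6.18 pos [475.3 -10.1  91.8] yaw 1.9 gap 10.6 F [ 0.1  0.2 -3.7] shift tool mm [ -1.9   0.6 -26.2] turn tool-z rad -0.001 J6 -16.6 tilt [-0.001  0.    -1.   ]
```

View pics/w3.png

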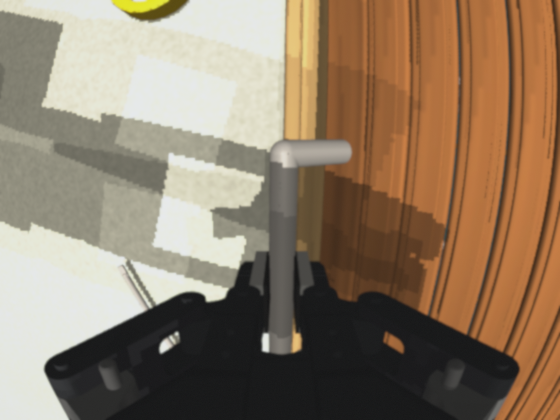

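Run:
```python
from h import *
p0=np.radians(34.5); ph=p0+np.arange(0,1.1,0.04)
x=-250*np.cos(ph); z=250*np.sin(ph)
print([(round(float(a),1),round(float(b),1)) for a,b in zip(np.diff(x),-np.diff(z))])
```

```text
[(5.8, -8.1), (6.1, -7.9), (6.5, -7.6), (6.8, -7.4), (7.0, -7.1), (7.3, -6.8), (7.6, -6.5), (7.8, -6.2), (8.1, -5.9), (8.3, -5.6), (8.5, -5.2), (8.7, -4.9), (8.9, -4.5), (9.1, -4.2), (9.3, -3.8), (9.4, -3.4), (9.5, -3.0), (9.6, -2.7), (9.7, -2.3), (9.8, -1.9), (9.9, -1.5), (9.9, -1.1), (10.0, -0.7), (10.0, -0.3), (10.0, 0.1), (10.0, 0.5), (10.0, 0.9)]
```

move_arm(rows=[{"xyz": [0,0.0058,-0.0082],"rotation": [0,0,0],"hand": 0.0},{"xyz": [0,0.0061,-0.0079],"rotation": [0,0,0],"hand": 0.0},{"xyz": [0,0.0064,-0.0077],"rotation": [0,0,0],"hand": 0.0},{"xyz": [0,0.0067,-0.0074],"rotation": [0,0,0],"hand": 0.0}], force=40)

```text
t: 6.57
tool_pos: [504.8, -9.7, 123.5]
tool_rot: [[-0.033, 0.999, 0.007], [0.999, 0.033, -0.0], [-0.0, 0.007, -1.0]]
contact_force: [17.2, -0.5, -27.3]
finger_gap: 0.119
finger_force: 38.6
```

move_arm(rows=[{"xyz": [0,0.0095,-0.0045],"rotation": [0,0,0],"hand": 0.0},{"xyz": [0,0.009,-0.005],"rotation": [0,0,0],"hand": 0.0},{"xyz": [0,0.0083,-0.0056],"rotation": [0,0,0],"hand": 0.0},{"xyz": [0,0.0085,-0.0053],"rotation": [0,0,0],"hand": 0.0}])

```text
t: 6.9
tool_pos: [533.2, -9.2, 145.1]
tool_rot: [[-0.035, 0.999, -0.007], [0.999, 0.035, -0.002], [-0.002, -0.007, -1.0]]
contact_force: [-14.2, -4.7, 12.6]
finger_gap: 0.116
finger_force: 42.1
```

Run:
```python
from h import *
go([476,-12,118],2)
see('top','tambour_grip');see('top','cabinet')
grab_frame('top');see('top','tambour_grip');grab_frame('scene');see('scene','tambour_grip')
print(read_state()['contact_force'])
```

```text
t 6.9 pos [533.2  -9.2 145.1] yaw 2.0 gap 9.9 F [-14.2  -4.7  12.6] shift tool mm [ -0.8 -57.1  27.5] turn tool-z rad -0.0 J6 -14.7 tilt [-0.007 -0.002 -1.   ]
top tambour_grip [([477.8, -16.1, 111.5], 0.68)]
top cabinet [([488.6, -12.3, -0.2], 0.58), ([447.3, -382.3, 4.0], 0.19)]
top tambour_grip [([538.2, -13.5, 164.7], 0.8)]
scene tambour_grip [([368.8, 181.7, -1.3], 0.46), ([451.2, -387.7, 2.4], 0.36)]
[-7.95242449 -3.18465563 13.8275343 ]
```

move_arm(rows=[{"xyz": [0,0.008,-0.0065],"rotation": [0,0,0],"hand": 0.0},{"xyz": [0,0.0085,-0.0055],"rotation": [0,0,0],"hand": 0.0},{"xyz": [0,0.0089,-0.0047],"rotation": [0,0,0],"hand": 0.0},{"xyz": [0,0.009,-0.0043],"rotation": [0,0,0],"hand": 0.0},{"xyz": [0,0.0092,-0.0039],"rotation": [0,0,0],"hand": 0.0},{"xyz": [0,0.0093,-0.0036],"rotation": [0,0,0],"hand": 0.0}])

```text
t: 7.7
tool_pos: [588.7, -8.3, 173.4]
tool_rot: [[-0.034, 0.999, -0.002], [0.999, 0.034, -0.003], [-0.003, -0.002, -1.0]]
contact_force: [-4.1, -6.5, 3.2]
finger_gap: 0.117
finger_force: 40.0
```

move_arm(rows=[{"xyz": [0,0.0095,-0.0032],"rotation": [0,0,0],"hand": 0.0},{"xyz": [0,0.0096,-0.0028],"rotation": [0,0,0],"hand": 0.0},{"xyz": [0,0.0097,-0.0025],"rotation": [0,0,0],"hand": 0.0},{"xyz": [0,0.0098,-0.0021],"rotation": [0,0,0],"hand": 0.0},{"xyz": [0,0.0099,-0.0017],"rotation": [0,0,0],"hand": 0.0},{"xyz": [0,0.0099,-0.0013],"rotation": [0,0,0],"hand": 0.0},{"xyz": [0,0.01,-0.0009],"rotation": [0,0,0],"hand": 0.0},{"xyz": [0,0.01,-0.0005],"rotation": [0,0,0],"hand": 0.0},{"xyz": [0,0.01,0],"rotation": [0,0,0],"hand": 0.0},{"xyz": [0,0.007,0.0002],"rotation": [0,0,0],"hand": 0.0}])

```text
t: 8.53
tool_pos: [684.9, -6.8, 188.3]
tool_rot: [[-0.032, 0.999, -0.0], [0.999, 0.032, -0.006], [-0.006, -0.001, -1.0]]
contact_force: [-4.5, -10.3, 0.3]
finger_gap: 0.116
finger_force: 39.3
```

Run:
```python
from h import *
go([476,-12,118],2)
cv2.imwrite('pics/top1.png',grab_frame('top'))
see('top','tambour_grip');see('top','cabinet')
for q in ['cleat','padeye','bollard']: see('top','bin_'+q); see('top',q+'_1',n=8)
print(read_state()['contact_force'])
```

```text
t 8.53 pos [684.9  -6.8 188.3] yaw 1.9 gap 9.9 F [ -4.5 -10.3   0.3] shift tool mm [   2.  -209.    70.4] turn tool-z rad -0.002 J6 -11.5 tilt [-0.    -0.006 -1.   ]
top tambour_grip []
top cabinet []
top bin_cleat [([615.5, -162.8, 13.0], 0.25)]
top cleat_1 []
top bin_padeye [([575.7, -139.1, 6.0], 0.86)]
top padeye_1 [([544.2, -109.0, 8.3], 0.67), ([547.8, -159.3, 5.4], 0.59), ([614.8, -155.4, 12.3], 0.59)]
top bin_bollard [([545.2, -160.5, 7.8], 0.72), ([450.6, -387.6, 7.8], 0.19)]
top bollard_1 []
[ 2.66877487 -9.16624382 -2.01647965]
```

View pics/top1.png

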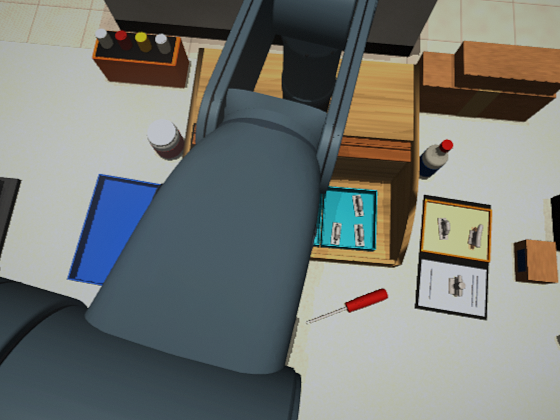

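The door is nearly open, at about 1.03 rad. I'll push it to its stop.

move_arm(rows=[{"xyz": [0,0.005,0.0003],"rotation": [0,0,0],"hand": 0.0},{"xyz": [0,0.004,0.0003],"rotation": [0,0,0],"hand": 0.0},{"xyz": [0,0.002,0],"rotation": [0,0,0],"hand": 0.0},{"xyz": [0,0,0],"rotation": [0,0,0],"hand": 0.0},{"xyz": [0,0,0],"rotation": [0,0,0],"hand": 0.0}])

```text
t: 9.4
tool_pos: [690.8, -6.7, 188.0]
tool_rot: [[-0.032, 0.999, -0.01], [0.999, 0.032, -0.006], [-0.006, -0.01, -1.0]]
contact_force: [-18.1, -10.3, 9.2]
finger_gap: 0.116
finger_force: 40.5
```

move_arm(rows=[{"xyz": [0,-0.001,0],"rotation": [0,0,0],"hand": 0.05},{"xyz": [0,-0.001,0],"rotation": [0,0,0],"hand": 0.05},{"xyz": [0,0,0],"rotation": [0,0,0],"hand": 0.05},{"xyz": [0,0,-0.02],"rotation": [0,0,0],"hand": 0.05},{"xyz": [0,0,-0.035],"rotation": [0,0,0],"hand": 0.05},{"xyz": [0,0,-0.035],"rotation": [0,0,0],"hand": 0.05},{"xyz": [0,0,-0.035],"rotation": [0,0,0],"hand": 0.05},{"xyz": [0,-0.035,0],"rotation": [0,0,0],"hand": 0.05},{"xyz": [0,-0.035,0],"rotation": [0,0,0],"hand": 0.05},{"xyz": [0,-0.035,0],"rotation": [0,0,0],"hand": 0.05},{"xyz": [0,0,0],"rotation": [0,0,0],"hand": 0.05}])

```text
t: 10.32
tool_pos: [582.4, -5.1, 311.6]
tool_rot: [[-0.035, 0.999, -0.005], [0.999, 0.035, 0.001], [0.001, -0.005, -1.0]]
contact_force: [0.6, -0.0, -0.1]
finger_gap: 0.585
finger_force: 0.0
```

move_arm(rows=[{"xyz": [0,0,0],"rotation": [0,0,-0.124],"hand": 0.05},{"xyz": [0,0,0],"rotation": [0,0,-0.124],"hand": 0.05},{"xyz": [0,0,0],"rotation": [0,0,-0.124],"hand": 0.05},{"xyz": [0,0,0],"rotation": [0,0,-0.124],"hand": 0.05},{"xyz": [0,0,0],"rotation": [0,0,-0.124],"hand": 0.05},{"xyz": [0,0,0],"rotation": [0,0,-0.124],"hand": 0.05},{"xyz": [0,0,0],"rotation": [0,0,-0.124],"hand": 0.05},{"xyz": [0,0,0],"rotation": [0,0,-0.124],"hand": 0.05},{"xyz": [0,0,0],"rotation": [0,0,-0.124],"hand": 0.05},{"xyz": [0,0,0],"rotation": [0,0,-0.124],"hand": 0.05},{"xyz": [0,0,0],"rotation": [0,0,-0.124],"hand": 0.05},{"xyz": [0,0,0],"rotation": [0,0,-0.124],"hand": 0.05}])

```text
t: 11.32
tool_pos: [589.2, -6.0, 312.0]
tool_rot: [[-0.999, 0.042, 0.001], [0.042, 0.999, 0.0], [-0.001, 0.0, -1.0]]
contact_force: [-1.4, -0.6, 0.7]
finger_gap: 0.583
finger_force: 0.0
```

Run:
```python
from h import *
go([570,-10,300],92)
P=cam('wrist');print(-P[1].T@P[2],P[0]['R'])
cv2.imwrite('pics/w4.png',grab_frame('wrist'))
see('wrist','tambour_grip');see('wrist','cabinet')
for q in ['cleat','padeye','bollard']: see('wrist','bin_'+q); see('wrist',q+'_1',n=8)
print(read_state()['joints'])
```

```text
t 11.32 pos [589.2  -6.  312. ] yaw 87.6 gap 49.8 F [-1.4 -0.6  0.7] shift tool mm [19.  -4.8 12. ] turn tool-z rad -0.077 J6 -99.0 tilt [ 0.001  0.    -1.   ]
[522.0827298   -2.12045388 466.95923807] [[ 4.23146674e-02  9.99104255e-01 -3.95405055e-04]
 [ 9.61940269e-01 -4.06337330e-02  2.70221794e-01]
 [ 2.69963678e-01 -1.18147014e-02 -9.62798019e-01]]
wrist tambour_grip [([689.9, -9.8, 205.9], 0.9), ([537.7, -35.5, 8.2], 0.73), ([539.2, 92.7, 13.4], 0.38)]
wrist cabinet [([486.3, -8.6, 0.5], 0.84), ([606.6, -38.4, 9.7], 0.65)]
wrist bin_cleat [([579.2, -11.1, 9.3], 0.69), ([688.3, -7.8, 205.7], 0.26)]
wrist cleat_1 [([539.3, -35.6, 10.8], 0.94), ([604.7, -37.2, 9.5], 0.9)]
wrist bin_padeye [([578.4, -140.8, 6.3], 0.75)]
wrist padeye_1 [([541.7, -166.7, 8.5], 0.9), ([541.6, -113.2, 10.1], 0.64), ([615.6, -159.2, 9.6], 0.58), ([447.1, -380.8, 2.1], 0.29)]
wrist bin_bollard [([575.9, 114.6, 7.5], 0.66)]
wrist bollard_1 [([608.8, 90.2, 6.1], 0.86), ([539.2, 86.6, 13.8], 0.69), ([540.6, 133.7, 12.2], 0.64)]
[-1.14745407e+01  1.64748141e+01  7.30051469e+01  3.31608244e-03
  9.05171642e+01 -9.86050947e+01]
```

View pics/w4.png

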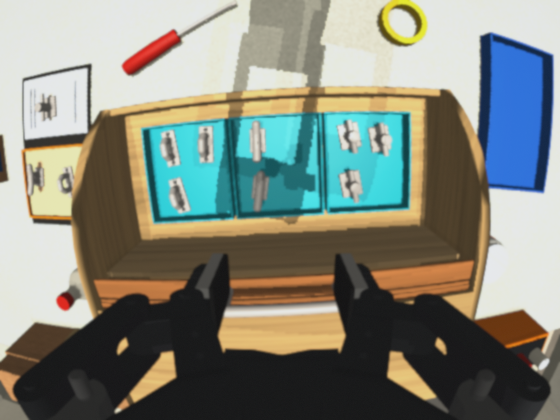

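Run:
```python
from h import *
P=cam('wrist');s=read_state();R=np.array(s['tool_rot'])
for (u,v),yy in [((266,256),5),((299,256),-5),((224,256),25),((340,256),-25)]:
    o,d=ray('wrist',u,v,P); o=R.T@(o-s['tool_pos']); d=R.T@d
    for w in (abs(yy),abs(yy)+4):
        k=(np.sign(d[1])*w-o[1])/d[1]; print((u,v),w,np.round(o+k*d,1))
im=cv2.imread('pics/w4.png')
a=cv2.resize(im[60:225,20:90],None,fx=3.5,fy=3.5,interpolation=cv2.INTER_CUBIC)
b=cv2.resize(im[105:225,135:415],None,fx=1.8,fy=1.8,interpolation=cv2.INTER_CUBIC)
c=cv2.imread('pics/top0.png')[190:325,410:500]; c=cv2.resize(c,None,fx=2.7,fy=2.7,interpolation=cv2.INTER_CUBIC)
H=np.zeros((590,790,3),np.uint8);H[:a.shape[0],:a.shape[1]]=a[:590];H[:b.shape[0],260:260+b.shape[1]]=b;H[220:220+c.shape[0],260:260+c.shape[1]]=c
cv2.imwrite('pics/comb.png',H)
```

```text
(266, 256) 5 [ 16.6  -5.  -37.8]
(266, 256) 9 [-16.6  -9.   39.6]
(299, 256) 5 [ 38.1   5.  -87.7]
(299, 256) 9 [  8.7   9.  -19.4]
(224, 256) 25 [  9.  -25.  -20.6]
(224, 256) 29 [  0.1 -29.   -0. ]
(340, 256) 25 [ 14.7  25.  -33.8]
(340, 256) 29 [  6.   29.  -13.6]
```

View pics/comb.png

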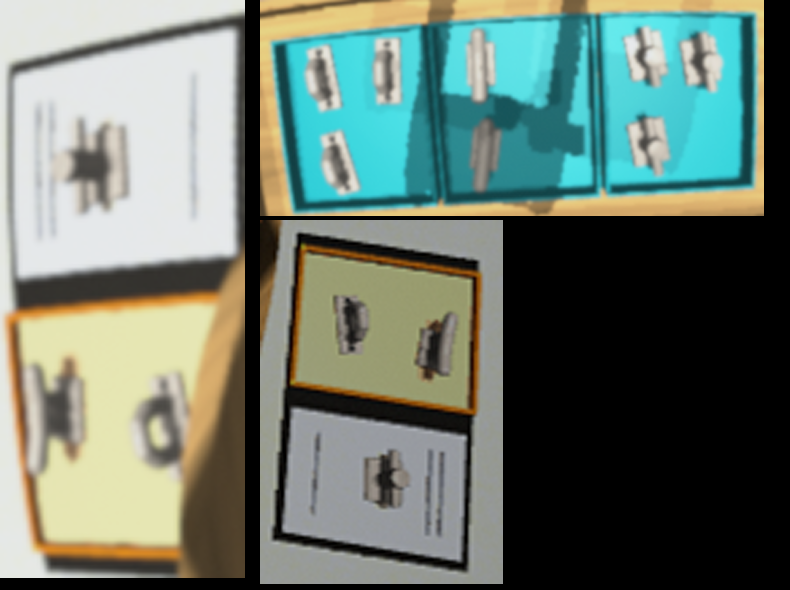

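move_arm(rows=[{"xyz": [0.001,-0.032,0],"rotation": [0,0,0.005],"hand": 0.05},{"xyz": [0.001,-0.032,0],"rotation": [0,0,0.005],"hand": 0.05},{"xyz": [0.001,-0.032,0],"rotation": [0,0,0.005],"hand": 0.05},{"xyz": [0.001,-0.032,0],"rotation": [0,0,0.005],"hand": 0.05},{"xyz": [0.001,-0.032,0],"rotation": [0,0,0.005],"hand": 0.05},{"xyz": [0.001,-0.032,0],"rotation": [0,0,0.005],"hand": 0.05},{"xyz": [0.001,-0.032,0],"rotation": [0,0,0.005],"hand": 0.05},{"xyz": [0.001,-0.032,0.01],"rotation": [0,0,0.005],"hand": 0.05},{"xyz": [0.001,-0.032,0.015],"rotation": [0,0,0.005],"hand": 0.05},{"xyz": [0,-0.032,0.015],"rotation": [0,0,0.005],"hand": 0.05},{"xyz": [0,-0.032,0.015],"rotation": [0,0,0],"hand": 0.05},{"xyz": [0,-0.032,0.015],"rotation": [0,0,0],"hand": 0.05}])

```text
t: 12.77
tool_pos: [550.0, -390.3, 240.9]
tool_rot: [[-0.995, 0.1, 0.0], [0.1, 0.995, -0.0], [-0.0, -0.0, -1.0]]
contact_force: [1.8, -0.4, -0.5]
finger_gap: 0.586
finger_force: 0.0
```

move_arm(rows=[{"xyz": [0,0,0],"rotation": [0,0,0],"hand": 0.04},{"xyz": [0,0,0],"rotation": [0,0,0],"hand": 0.04},{"xyz": [0,0,0],"rotation": [0,0,0],"hand": 0.04}])

```text
t: 13.02
tool_pos: [550.4, -388.5, 241.5]
tool_rot: [[-0.995, 0.1, -0.0], [0.1, 0.995, 0.001], [0.0, 0.001, -1.0]]
contact_force: [0.2, 0.1, 1.0]
finger_gap: 0.473
finger_force: 0.0
```

Run:
```python
from h import *
go([581,-362,200],85)
cv2.imwrite('pics/w5.png',grab_frame('wrist'))
for q in ['cleat_counter','padeye_counter','bollard_counter','order_slip']: see('wrist',q)
s=read_state();R=np.array(s['tool_rot']);P=cam('wrist')
for X in [(0,20,22),(0,-20,22),(11,20,22),(11,-20,22),(11,20,-10),(0,0,3)]: print(X,np.round(proj('wrist',s['tool_pos']+R@X,P)))
```

```text
t 13.02 pos [ 550.4 -388.5  241.5] yaw 84.3 gap 40.4 F [0.2 0.1 1. ] shift tool mm [-27.8  29.4  41.5] turn tool-z rad -0.013 J6 -129.0 tilt [-0.     0.001 -1.   ]
wrist cleat_counter [([566.2, -431.9, 6.1], 0.87)]
wrist padeye_counter [([578.1, -363.2, 7.6], 0.61)]
wrist bollard_counter [([450.1, -392.0, -0.8], 0.93)]
wrist order_slip [([446.6, -382.2, 4.9], 0.66)]
(0, 20, 22) [314. 242.]
(0, -20, 22) [245. 242.]
(11, 20, 22) [314. 224.]
(11, -20, 22) [245. 224.]
(11, 20, -10) [321. 244.]
(0, 0, 3) [279. 255.]
```

View pics/w5.png

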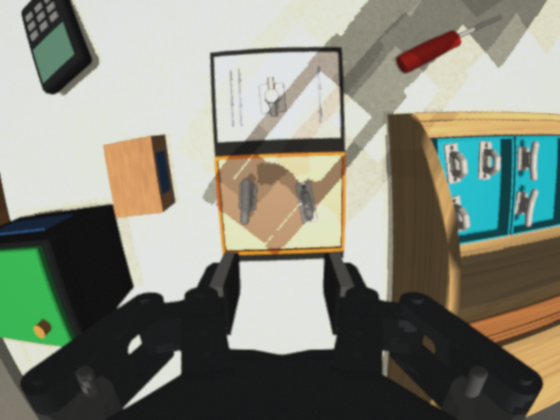

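```bash
cat > seg.py <<'E'
from h import *
def axis(img,P,uv,z,r=28,smax=60,vmin=0,cam_='wrist'):
    """principal axis world angle and centre (at height z) of grey pixels around uv"""
    hsv=cv2.cvtColor(img,cv2.COLOR_BGR2HSV); m=((hsv[...,1]<smax)&(hsv[...,2]>vmin)).astype(np.uint8)
    k=np.zeros_like(m); u,v=map(int,uv); cv2.circle(k,(u,v),r,1,-1); m&=k
    n,l,st,c=cv2.connectedComponentsWithStats(m)
    if n<2: print('none',uv); return
    i=1+np.argmax(st[1:,4]); vv,uu=np.nonzero(l==i)
    W=np.array([onz(cam_,a,b,z,P)[:2] for a,b in zip(uu,vv)]); w,V=np.linalg.eigh(np.cov(W.T)); d=V[:,1]
    e=(W-W.mean(0))@V
    print('px',uv,'n',len(W),'centre',np.round(W.mean(0),1),'ang',round(np.degrees(np.arctan2(d[1],d[0]))%180,1),'ext',np.round(np.ptp(e,0),1))
E
python3 - <<'E'
from seg import *
im=cv2.imread('pics/w5.png');P=cam('wrist')
for s in (40,60,80):
    axis(im,P,(307,200),20,smax=s); axis(im,P,(247,200),30,smax=s)
for uv in [(307,200),(247,200),(275,230),(320,170)]: print(uv,cv2.cvtColor(im,cv2.COLOR_BGR2HSV)[uv[1]-2:uv[1]+3,uv[0]-2:uv[0]+3].mean((0,1)))
b=[np.round(onz('wrist',*p,z,P)[:2],1).tolist() for p,z in [((251,180),33),((243,222),33),((301,183),8),((312,218),8)]]; print(b)
E
```

```text
px (307, 200) n 865 centre [ 586.6 -354.7] ang 20.9 ext [38.8 57.9]
px (247, 200) n 526 centre [ 566.8 -429.1] ang 168.1 ext [18.6 53.3]
px (307, 200) n 1299 centre [ 580.4 -351.9] ang 12.8 ext [50.5 68.9]
px (247, 200) n 599 centre [ 566.9 -429.1] ang 168.0 ext [20.7 55.6]
px (307, 200) n 1478 centre [ 579.5 -352.6] ang 10.5 ext [63.8 69. ]
px (247, 200) n 763 centre [ 570.2 -431.7] ang 157.2 ext [35.2 59.8]
(307, 200) [ 17.76  23.44 100.08]
(247, 200) [ 18.16  23.04 111.56]
(275, 230) [ 15.72  94.56 194.28]
(320, 170) [ 32.    43.92 228.88]
[[544.3, -420.9], [593.1, -436.4], [558.1, -363.5], [603.8, -353.4]]
```

Run:
```python
from h import *
go([567,-431,80],75)
```

```text
t 13.27 pos [ 551.  -387.6  242.7] yaw 84.4 gap 40.0 F [ 0.7  0.8 -0.3] shift tool mm [-19.9 -41.5 162.8] turn tool-z rad 0.165 J6 -129.0 tilt [ 0.001 -0.001 -1.   ]
```

move_arm(rows=[{"xyz": [-0.005,-0.0104,0.02],"rotation": [0,0,0],"hand": 0.036},{"xyz": [-0.005,-0.0104,0.03],"rotation": [0,0,0],"hand": 0.036},{"xyz": [-0.005,-0.0104,0.03],"rotation": [0,0,0],"hand": 0.036},{"xyz": [-0.005,-0.0104,0.03],"rotation": [0,0,0],"hand": 0.036},{"xyz": [0,0,0.03],"rotation": [0,0,0.082],"hand": 0.036},{"xyz": [0,0,0.02],"rotation": [0,0,0.083],"hand": 0.036},{"xyz": [0,0,0],"rotation": [0,0,0],"hand": 0.036},{"xyz": [0,0,0],"rotation": [0,0,0],"hand": 0.036}])

```text
t: 13.93
tool_pos: [566.1, -430.9, 80.9]
tool_rot: [[-0.966, 0.258, -0.001], [0.258, 0.966, 0.002], [0.002, 0.001, -1.0]]
contact_force: [-0.7, 0.4, 0.8]
finger_gap: 0.422
finger_force: 0.0
```

Run:
```python
from h import *
cv2.imwrite('pics/w6.png',grab_frame('wrist'))
see('wrist','cleat_counter');see('wrist','cleat_counter',search_frame);see('wrist','padeye_counter')
go([567,-431,80],75)
```

```text
wrist cleat_counter [([565.3, -433.2, 5.1], 0.83)]
wrist cleat_counter [([562.8, -432.5, 34.3], 0.85)]
wrist padeye_counter [([578.6, -363.8, 8.9], 0.85)]
t 14.13 pos [ 567.5 -432.9   84.5] yaw 75.0 gap 35.7 F [-0.2  0.2  0.4] shift tool mm [1.  1.7 4.5] turn tool-z rad -0.0 J6 -121.3 tilt [ 0.003 -0.003 -1.   ]
```

View pics/w6.png

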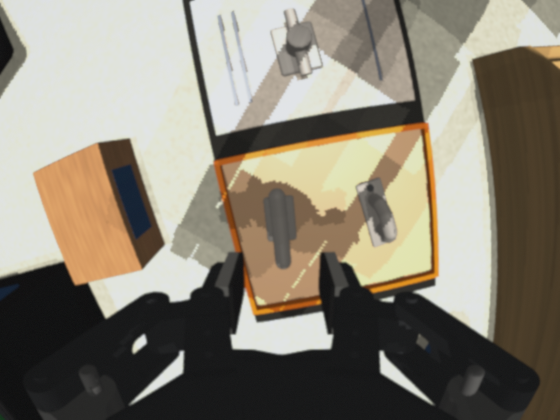

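move_arm(rows=[{"xyz": [0,0.001,0.015],"rotation": [0,0,-0.035],"hand": 0.036},{"xyz": [0,0,0.015],"rotation": [0,0,-0.03],"hand": 0.036},{"xyz": [0,0,0.012],"rotation": [0,0,0],"hand": 0.036},{"xyz": [0,0,0.007],"rotation": [0,0,0],"hand": 0.036},{"xyz": [0,0,0],"rotation": [0,0,0],"hand": 0.036},{"xyz": [0,0,0],"rotation": [0,0,0],"hand": 0.036}])

```text
t: 14.63
tool_pos: [566.5, -431.2, 32.8]
tool_rot: [[-0.98, 0.198, 0.0], [0.198, 0.98, -0.0], [-0.0, -0.0, -1.0]]
contact_force: [-0.5, -0.2, -0.2]
finger_gap: 0.419
finger_force: 0.0
```

Run:
```python
from h import *
go([567,-431,34],79)
im=grab_frame('wrist')
top=grab_frame('top');sc=grab_frame('scene')
t=cv2.resize(top[180:300,400:520],None,fx=3.2,fy=3.2,interpolation=cv2.INTER_CUBIC)
w=im[120:420,100:480]
H=np.zeros((600,790,3),np.uint8);H[:300,:380]=w;H[:384,390:774]=t
H[300:600,:380]=cv2.resize(sc[90:240,330:520],(380,300));cv2.imwrite('pics/w7.png',H)
```

```text
t 14.63 pos [ 566.5 -431.2   32.8] yaw 78.6 gap 35.8 F [-0.5 -0.2 -0.2] shift tool mm [-0.5  0.3 -1.2] turn tool-z rad -0.007 J6 -124.8 tilt [ 0. -0. -1.]
```

View pics/w7.png

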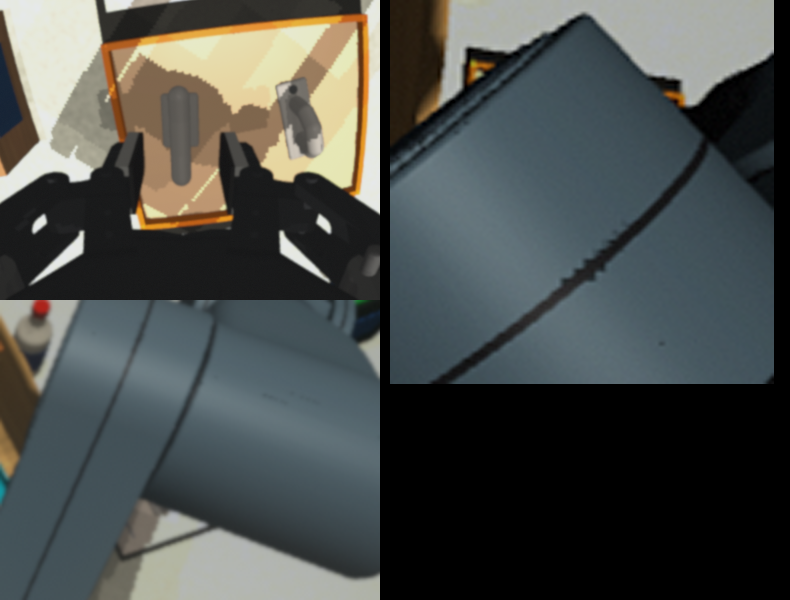

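move_arm(rows=[{"xyz": [0,0,0.005],"rotation": [0,0,0],"hand": 0.036},{"xyz": [0,0,0.004],"rotation": [0,0,0],"hand": 0.036},{"xyz": [0,0,0.003],"rotation": [0,0,0],"hand": 0.036},{"xyz": [0,0,0],"rotation": [0,0,0],"hand": 0.036}])

```text
t: 15.12
tool_pos: [565.9, -430.5, 19.3]
tool_rot: [[-0.98, 0.198, -0.001], [0.198, 0.98, 0.001], [0.002, 0.001, -1.0]]
contact_force: [0.1, -0.3, -0.2]
finger_gap: 0.419
finger_force: 0.0
```

move_arm(rows=[{"xyz": [0,0,0.003],"rotation": [0,0,0],"hand": 0.036},{"xyz": [0,0,0.002],"rotation": [0,0,0],"hand": 0.036},{"xyz": [0,0,0],"rotation": [0,0,0],"hand": 0.036}])

```text
t: 15.37
tool_pos: [566.2, -430.8, 14.8]
tool_rot: [[-0.98, 0.197, -0.001], [0.197, 0.98, 0.001], [0.001, 0.001, -1.0]]
contact_force: [-0.2, -0.5, -0.2]
finger_gap: 0.42
finger_force: 0.0
```

move_arm(rows=[{"xyz": [0,0,0],"rotation": [0,0,0],"hand": 0.0},{"xyz": [0,0,0],"rotation": [0,0,0],"hand": 0.0},{"xyz": [0,0,0],"rotation": [0,0,0],"hand": 0.0},{"xyz": [0,0,0],"rotation": [0,0,0],"hand": 0.0},{"xyz": [0,0,0],"rotation": [0,0,0],"hand": 0.0}], force=40)

```text
t: 15.78
tool_pos: [566.5, -431.3, 15.8]
tool_rot: [[-0.98, 0.197, 0.0], [0.197, 0.98, -0.0], [-0.0, -0.0, -1.0]]
contact_force: [0.2, -0.3, -0.0]
finger_gap: 0.105
finger_force: 39.1
```

move_arm(rows=[{"xyz": [0,0,-0.015],"rotation": [0,0,0],"hand": 0.0},{"xyz": [0,0,-0.025],"rotation": [0,0,-0.039],"hand": 0.0},{"xyz": [0,0,-0.035],"rotation": [0,0,-0.039],"hand": 0.0},{"xyz": [0,0,-0.035],"rotation": [0,0,-0.039],"hand": 0.0},{"xyz": [0,0,-0.035],"rotation": [0,0,-0.039],"hand": 0.0},{"xyz": [0,0,-0.035],"rotation": [0,0,-0.039],"hand": 0.0},{"xyz": [0,0,-0.025],"rotation": [0,0,-0.039],"hand": 0.0},{"xyz": [0,0,0],"rotation": [0,0,0],"hand": 0.0}])

```text
t: 16.45
tool_pos: [568.6, -433.0, 228.6]
tool_rot: [[-0.999, -0.037, 0.009], [-0.037, 0.999, -0.009], [-0.008, -0.009, -1.0]]
contact_force: [0.6, 0.2, -0.6]
finger_gap: 0.105
finger_force: 39.1
```

move_arm(rows=[{"xyz": [0.0007,0.02,0],"rotation": [0,0,0],"hand": 0.0},{"xyz": [0.0007,0.04,0],"rotation": [0,0,0],"hand": 0.0},{"xyz": [0.0007,0.041,0],"rotation": [0,0,0],"hand": 0.0},{"xyz": [0.0007,0.041,0],"rotation": [0,0,0],"hand": 0.0},{"xyz": [0.0007,0.041,0],"rotation": [0,0,0],"hand": 0.0},{"xyz": [0.0007,0.041,0],"rotation": [0,0,0],"hand": 0.0},{"xyz": [0.0007,0.041,0],"rotation": [0,0,0],"hand": 0.0},{"xyz": [0.0007,0.041,0],"rotation": [0,0,0],"hand": 0.0},{"xyz": [0.0007,0.041,0],"rotation": [0,0,0],"hand": 0.0},{"xyz": [0.0007,0.041,0],"rotation": [0,0,0],"hand": 0.0},{"xyz": [0.0007,0.038,0],"rotation": [0,0,0],"hand": 0.0},{"xyz": [0,0.018,0],"rotation": [0,0,0],"hand": 0.0}])

```text
t: 17.45
tool_pos: [541.5, 17.0, 219.9]
tool_rot: [[-0.999, -0.038, -0.001], [-0.038, 0.999, 0.002], [0.001, 0.002, -1.0]]
contact_force: [0.2, -0.0, -1.3]
finger_gap: 0.109
finger_force: 39.2
```

Run:
```python
from h import *
cv2.imwrite('pics/w8.png',grab_frame('wrist'))
see('wrist','bin_cleat');see('wrist','cleat_1');see('wrist','bin_bollard');see('wrist','bollard_1');see('wrist','padeye_1')
go([543,13,60],92)
```

```text
wrist bin_cleat [([576.7, -11.3, 9.9], 0.97)]
wrist cleat_1 [([539.6, -37.3, 11.3], 0.87), ([608.8, -38.3, 8.2], 0.69), ([577.9, 112.8, 7.5], 0.56)]
wrist bin_bollard [([576.6, 114.2, 10.2], 0.95)]
wrist bollard_1 [([543.0, 133.0, 13.5], 0.81), ([538.9, 88.0, 11.2], 0.67), ([609.3, 89.0, 9.3], 0.67), ([379.0, -144.8, -0.2], 0.23)]
wrist padeye_1 [([543.9, -166.4, 6.8], 0.75), ([543.6, -113.2, 11.0], 0.64), ([614.4, -157.7, 9.2], 0.59)]
t 17.75 pos [543.1  11.4 220.1] yaw 92.0 gap 9.1 F [-1.6 -0.1 -1.4] shift tool mm [-1.000e-01  1.700e+00  1.601e+02] turn tool-z rad -0.001 J6 -102.5 tilt [-0.001 -0.    -1.   ]
```

move_arm(rows=[{"xyz": [0,0.002,0.025],"rotation": [0,0,0],"hand": 0.0},{"xyz": [0,0,0.04],"rotation": [0,0,0],"hand": 0.0},{"xyz": [0,0,0.04],"rotation": [0,0,0],"hand": 0.0},{"xyz": [0,0,0.035],"rotation": [0,0,0],"hand": 0.0},{"xyz": [0,0,0.025],"rotation": [0,0,0],"hand": 0.0},{"xyz": [0,0,0.017],"rotation": [0,0,0],"hand": 0.0},{"xyz": [0,0,0.008],"rotation": [0,0,0],"hand": 0.0},{"xyz": [0,0,0.003],"rotation": [0,0,0],"hand": 0.0},{"xyz": [0,0,0.002],"rotation": [0,0,0],"hand": 0.0},{"xyz": [0,0,0],"rotation": [0,0,0],"hand": 0.0}])

```text
t: 18.58
tool_pos: [543.9, 13.7, 26.2]
tool_rot: [[-0.999, -0.034, 0.002], [-0.034, 0.999, -0.0], [-0.002, -0.0, -1.0]]
contact_force: [0.5, -1.1, -0.2]
finger_gap: 0.104
finger_force: 39.2
```

move_arm(rows=[{"xyz": [0,0,0.002],"rotation": [0,0,0],"hand": 0.0},{"xyz": [0,0,0.0015],"rotation": [0,0,0],"hand": 0.0},{"xyz": [0,0,0],"rotation": [0,0,0],"hand": 0.0},{"xyz": [0,0,0],"rotation": [0,0,0],"hand": 0.0}])

```text
t: 18.92
tool_pos: [543.6, 14.3, 22.7]
tool_rot: [[-0.999, -0.035, 0.002], [-0.035, 0.999, -0.0], [-0.001, -0.0, -1.0]]
contact_force: [0.5, -0.6, 1.1]
finger_gap: 0.108
finger_force: 39.3
```

move_arm(rows=[{"xyz": [0,0,0],"rotation": [0,0,0],"hand": 0.03},{"xyz": [0,0,0],"rotation": [0,0,0],"hand": 0.03},{"xyz": [0,0,0],"rotation": [0,0,0],"hand": 0.03},{"xyz": [0,0,-0.015],"rotation": [0,0,0],"hand": 0.03},{"xyz": [0,0,-0.025],"rotation": [0,0,0],"hand": 0.03},{"xyz": [0,0,-0.04],"rotation": [0,0,0],"hand": 0.03},{"xyz": [0,0,-0.04],"rotation": [0,0,0],"hand": 0.03},{"xyz": [0,0,-0.04],"rotation": [0,0,0],"hand": 0.036},{"xyz": [0,0,-0.035],"rotation": [0,0,0],"hand": 0.036}])

```text
t: 19.67
tool_pos: [543.0, 14.5, 219.8]
tool_rot: [[-0.999, -0.035, 0.002], [-0.035, 0.999, -0.0], [-0.002, -0.0, -1.0]]
contact_force: [1.3, 0.5, 0.7]
finger_gap: 0.422
finger_force: 0.0
```

Run:
```python
from seg import *
s=read_state(); p,R,t=cam('wrist'); Rt=np.array(s['tool_rot']); off=Rt.T@(-R.T@t-s['tool_pos']); Rc=R@Rt
a=np.radians(75);Rw=np.array([[-np.sin(a),np.cos(a),0],[np.cos(a),np.sin(a),0],[0,0,-1]]);R_=Rc@Rw.T
P6=(p,R_,-R_@(np.array([567,-432,83])+Rw@off))
im=cv2.imread('pics/w6.png')
for s_ in (40,60): axis(im,P6,(377,212),8,r=40,smax=s_)
W=[onz('wrist',*q,8,P6)[:2] for q in [(370,181),(385,244)]];d=W[1]-W[0];print(W,np.degrees(np.arctan2(d[1],d[0])))
grab_frame('wrist');see('wrist','cleat_1')
go([579,-363,220],95)
```

```text
px (377, 212) n 1580 centre [ 583.1 -360.7] ang 6.9 ext [21.1 52.1]
px (377, 212) n 1941 centre [ 580.4 -362.3] ang 13.4 ext [29.9 58.5]
[array([ 558.21492772, -361.27181494]), array([ 610.39349465, -358.52932022])] 3.0086858693438043
wrist cleat_1 [([537.3, -35.8, 9.1], 0.74)]
t 19.77 pos [546.7  13.9 224.1] yaw 92.0 gap 36.2 F [0.  0.2 0.4] shift tool mm [ -18.9 -377.8    5.3] turn tool-z rad -0.052 J6 -102.3 tilt [ 0.013 -0.002 -1.   ]
```

move_arm(rows=[{"xyz": [-0.002,-0.025,0],"rotation": [0,0,0],"hand": 0.036},{"xyz": [-0.002,-0.038,0],"rotation": [0,0,0],"hand": 0.036},{"xyz": [-0.002,-0.038,0],"rotation": [0,0,0],"hand": 0.036},{"xyz": [-0.002,-0.038,0],"rotation": [0,0,0],"hand": 0.036},{"xyz": [-0.002,-0.038,0],"rotation": [0,0,0],"hand": 0.036},{"xyz": [-0.002,-0.038,0],"rotation": [0,0,0],"hand": 0.036},{"xyz": [-0.002,-0.038,0],"rotation": [0,0,0],"hand": 0.036},{"xyz": [-0.003,-0.038,0],"rotation": [0,0,0],"hand": 0.036},{"xyz": [-0.003,-0.038,0],"rotation": [0,0,0],"hand": 0.036},{"xyz": [-0.002,-0.028,0],"rotation": [0,0,0],"hand": 0.036},{"xyz": [-0.002,-0.02,0.01],"rotation": [0,0,-0.05],"hand": 0.036},{"xyz": [0,0,0.02],"rotation": [0,0,-0.037],"hand": 0.036}])

```text
t: 20.77
tool_pos: [580.8, -367.5, 187.8]
tool_rot: [[-0.993, -0.12, 0.003], [-0.12, 0.993, -0.005], [-0.003, -0.005, -1.0]]
contact_force: [0.0, 1.0, -1.3]
finger_gap: 0.417
finger_force: 0.0
```

move_arm(rows=[{"xyz": [0,0,0.04],"rotation": [0,0,0],"hand": 0.036},{"xyz": [0,0,0.04],"rotation": [0,0,0],"hand": 0.036},{"xyz": [0,0,0.025],"rotation": [0,0,0],"hand": 0.036},{"xyz": [0,0,0.01],"rotation": [0,0,0],"hand": 0.036},{"xyz": [0,0,0],"rotation": [0,0,0],"hand": 0.036},{"xyz": [0,0,0],"rotation": [0,0,0],"hand": 0.036}])

```text
t: 21.27
tool_pos: [580.6, -361.7, 72.3]
tool_rot: [[-0.993, -0.122, 0.0], [-0.122, 0.993, -0.0], [-0.0, -0.0, -1.0]]
contact_force: [0.2, -0.0, 0.2]
finger_gap: 0.42
finger_force: 0.0
```

Run:
```python
from seg import *
P=cam('wrist');im=grab_frame('wrist');cv2.imwrite('pics/w9.png',im)
r=see('wrist','padeye_counter');see('wrist','padeye_counter',search_frame);see('wrist','order_slip')
uv=proj('wrist',[580,-362,20],P);print(uv)
for s_ in (40,60): axis(im,P,uv,8,r=60,smax=s_)
go([580,-362,75],97)
grab_frame('top');see('top','cleat_1');see('top','bin_cleat');see('top','padeye_1')
```

```text
wrist padeye_counter [([580.6, -361.7, 8.5], 0.77)]
wrist padeye_counter [([573.1, -360.5, 14.9], 0.89)]
wrist order_slip [([450.5, -382.8, 0.3], 0.84)]
(np.float64(279.82921386222984), np.float64(224.64987540526366))
px (np.float64(279.82921386222984), np.float64(224.64987540526366)) n 1766 centre [ 580.5 -359.7] ang 5.0 ext [18.4 50.4]
px (np.float64(279.82921386222984), np.float64(224.64987540526366)) n 1902 centre [ 580.5 -359.7] ang 5.3 ext [19.5 51.4]
t 21.47 pos [ 581.6 -362.6   74.7] yaw 97.0 gap 35.8 F [ 0.5  0.5 -0.1] shift tool mm [ 1.5  0.8 -0.3] turn tool-z rad 0.0 J6 -138.3 tilt [ 0.003 -0.003 -1.   ]
top cleat_1 [([538.5, -36.5, 12.4], 0.52), ([606.8, -34.8, 8.4], 0.49), ([578.7, 115.2, 3.5], 0.21)]
top bin_cleat [([572.5, -10.6, 10.4], 0.9), ([609.9, -31.1, 8.0], 0.38)]
top padeye_1 [([614.7, -159.4, 10.1], 0.45)]
```

View pics/w9.png

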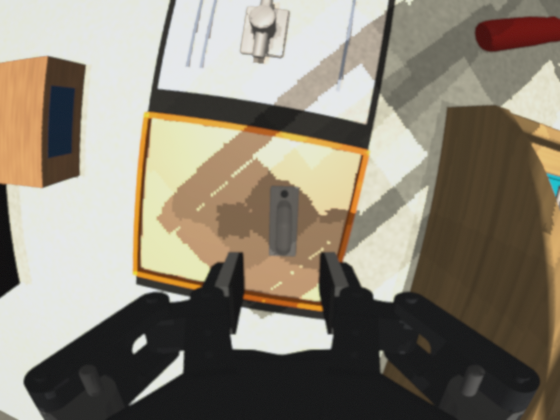

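move_arm(rows=[{"xyz": [0,0.0015,0.015],"rotation": [0,0,0.03],"hand": 0.036},{"xyz": [0,0,0.018],"rotation": [0,0,0],"hand": 0.036},{"xyz": [0,0,0.014],"rotation": [0,0,0],"hand": 0.036},{"xyz": [0,0,0.008],"rotation": [0,0,0],"hand": 0.036},{"xyz": [0,0,0.002],"rotation": [0,0,0],"hand": 0.036},{"xyz": [0,0,0],"rotation": [0,0,0],"hand": 0.036},{"xyz": [0,0,0],"rotation": [0,0,0],"hand": 0.0},{"xyz": [0,0,0],"rotation": [0,0,0],"hand": 0.0},{"xyz": [0,0,0],"rotation": [0,0,0],"hand": 0.0},{"xyz": [0,0,0],"rotation": [0,0,0],"hand": 0.0},{"xyz": [0,0,0],"rotation": [0,0,0],"hand": 0.0}])

```text
t: 22.58
tool_pos: [580.8, -360.6, 16.3]
tool_rot: [[-0.996, -0.092, 0.002], [-0.092, 0.996, -0.001], [-0.002, -0.002, -1.0]]
contact_force: [0.2, 1.1, 5.9]
finger_gap: 0.094
finger_force: 39.7
```

move_arm(rows=[{"xyz": [0,0,-0.015],"rotation": [0,0,0],"hand": 0.0},{"xyz": [0,0,-0.03],"rotation": [0,0,0.028],"hand": 0.0},{"xyz": [0,0,-0.04],"rotation": [0,0,0.028],"hand": 0.0},{"xyz": [0,0,-0.04],"rotation": [0,0,0],"hand": 0.0},{"xyz": [0,0,-0.04],"rotation": [0,0,0],"hand": 0.0},{"xyz": [0,0,-0.035],"rotation": [0,0,0],"hand": 0.0},{"xyz": [-0.005,0.03,0],"rotation": [0,0,0],"hand": 0.0},{"xyz": [-0.006,0.039,0],"rotation": [0,0,0],"hand": 0.0},{"xyz": [-0.006,0.04,0],"rotation": [0,0,0],"hand": 0.0},{"xyz": [-0.006,0.04,0],"rotation": [0,0,0],"hand": 0.0},{"xyz": [-0.006,0.04,0],"rotation": [0,0,0],"hand": 0.0},{"xyz": [-0.006,0.035,0],"rotation": [0,0,0],"hand": 0.0}])

```text
t: 23.58
tool_pos: [606.5, -132.4, 214.9]
tool_rot: [[-0.999, -0.036, -0.0], [-0.036, 0.999, 0.001], [0.0, 0.001, -1.0]]
contact_force: [0.8, 0.5, -0.9]
finger_gap: 0.098
finger_force: 39.2
```

move_arm(rows=[{"xyz": [-0.0016,0.02,0],"rotation": [0,0,0],"hand": 0.0},{"xyz": [0,0,0],"rotation": [0,0,0],"hand": 0.0},{"xyz": [0,0,0],"rotation": [0,0,0],"hand": 0.0},{"xyz": [0,0,0],"rotation": [0,0,0],"hand": 0.0}])

```text
t: 23.92
tool_pos: [607.7, -115.4, 214.9]
tool_rot: [[-0.999, -0.036, -0.0], [-0.036, 0.999, -0.001], [0.0, -0.001, -1.0]]
contact_force: [0.3, -0.4, -0.6]
finger_gap: 0.097
finger_force: 39.2
```

Run:
```python
from seg import *
P=cam('wrist');im=grab_frame('wrist');cv2.imwrite('pics/w10.png',im)
for q in ['bin_padeye','padeye_1','cleat_1','bollard_1','bin_cleat']: see('wrist',q,n=6)
go([609,-115,26],92)
```

```text
wrist bin_padeye [([577.9, -137.9, 4.1], 0.94), ([542.5, -165.5, 7.8], 0.72)]
wrist padeye_1 [([545.5, -165.6, 8.8], 0.87), ([541.4, -113.8, 9.6], 0.73), ([485.9, -11.5, 2.0], 0.73), ([613.4, -160.0, 10.4], 0.7)]
wrist cleat_1 [([538.9, -36.3, 8.9], 0.92), ([608.8, -37.4, 10.8], 0.62)]
wrist bollard_1 [([540.4, 88.2, 10.6], 0.94), ([543.4, 133.0, 9.4], 0.82), ([611.0, 92.1, 11.5], 0.79), ([367.2, 180.8, -0.0], 0.59)]
wrist bin_cleat [([577.3, -12.0, 10.2], 0.95)]
t 24.22 pos [ 607.7 -116.   214.9] yaw 92.0 gap 8.6 F [-0.6  0.4  0.2] shift tool mm [ -1.3   1.  188.9] turn tool-z rad -0.0 J6 -113.1 tilt [-0. -0. -1.]
```

move_arm(rows=[{"xyz": [-0.001,0,0.025],"rotation": [0,0,0],"hand": 0.0},{"xyz": [0,0,0.04],"rotation": [0,0,0],"hand": 0.0},{"xyz": [0,0,0.04],"rotation": [0,0,0],"hand": 0.0},{"xyz": [0,0,0.035],"rotation": [0,0,0],"hand": 0.0},{"xyz": [0,0,0.022],"rotation": [0,0,0],"hand": 0.0},{"xyz": [0,0,0.015],"rotation": [0,0,0],"hand": 0.0},{"xyz": [0,0,0.008],"rotation": [0,0,0],"hand": 0.0},{"xyz": [0,0,0.004],"rotation": [0,0,0],"hand": 0.0},{"xyz": [0,0,0.002],"rotation": [0,0,0],"hand": 0.0},{"xyz": [0,0,0],"rotation": [0,0,0],"hand": 0.0}])

```text
t: 25.05
tool_pos: [609.5, -115.3, 24.7]
tool_rot: [[-0.999, -0.036, 0.001], [-0.036, 0.999, -0.0], [-0.001, -0.001, -1.0]]
contact_force: [-0.0, -0.1, -2.0]
finger_gap: 0.096
finger_force: 39.2
```

Set it down, release, lift, then check both placements.

move_arm(rows=[{"xyz": [0,0,0.0015],"rotation": [0,0,0],"hand": 0.0},{"xyz": [0,0,0],"rotation": [0,0,0],"hand": 0.03},{"xyz": [0,0,0],"rotation": [0,0,0],"hand": 0.03},{"xyz": [0,0,0],"rotation": [0,0,0],"hand": 0.03},{"xyz": [0,0,-0.015],"rotation": [0,0,0],"hand": 0.03},{"xyz": [0,0,-0.03],"rotation": [0,0,0],"hand": 0.03},{"xyz": [0,0,-0.04],"rotation": [0,0,0],"hand": 0.03},{"xyz": [0,0,-0.04],"rotation": [0,0,0],"hand": 0.03},{"xyz": [0,0.02,-0.04],"rotation": [0,0,0],"hand": 0.03},{"xyz": [0,0.04,-0.025],"rotation": [0,0,0],"hand": 0.038},{"xyz": [0,0.04,0],"rotation": [0,0,0],"hand": 0.038},{"xyz": [0,0.04,0],"rotation": [0,0,0],"hand": 0.038}])

```text
t: 26.05
tool_pos: [605.2, 19.6, 210.1]
tool_rot: [[-0.999, -0.034, 0.006], [-0.034, 0.999, -0.001], [-0.006, -0.001, -1.0]]
contact_force: [0.7, 0.2, -1.1]
finger_gap: 0.444
finger_force: 0.0
```

move_arm(rows=[{"xyz": [0,0.03,0],"rotation": [0,0,0],"hand": 0.038},{"xyz": [0,0.02,0],"rotation": [0,0,0],"hand": 0.038},{"xyz": [0,0,0],"rotation": [0,0,0],"hand": 0.038},{"xyz": [0,0,0],"rotation": [0,0,0],"hand": 0.038}])

```text
t: 26.38
tool_pos: [602.0, 70.1, 207.3]
tool_rot: [[-0.999, -0.039, 0.001], [-0.039, 0.999, -0.0], [-0.001, -0.0, -1.0]]
contact_force: [-0.2, -0.4, 0.6]
finger_gap: 0.442
finger_force: 0.0
```

Run:
```python
from seg import *
P=cam('wrist');im=grab_frame('wrist');cv2.imwrite('pics/w11.png',im)
for q in ['padeye_1','cleat_1','bollard_1']: see('wrist',q,n=6)
go([609,90,200],92)
for c in [(610,90),(541,88),(543,133)]:
    uv=proj('wrist',[*c,30],P); axis(im,P,uv,20,r=40,smax=60)
```

```text
wrist padeye_1 [([545.5, -165.1, 8.9], 0.75), ([542.4, -115.7, 10.3], 0.62), ([614.2, -160.6, 12.7], 0.59)]
wrist cleat_1 [([606.5, -36.4, 10.9], 0.87), ([539.9, -36.9, 8.5], 0.68), ([578.2, -12.6, 10.0], 0.66)]
wrist bollard_1 [([543.8, 133.3, 10.6], 0.92), ([538.2, 89.8, 13.2], 0.85), ([611.9, 90.4, 11.2], 0.7)]
t 26.58 pos [602.3  67.7 206.9] yaw 92.0 gap 37.7 F [-0.  -0.2  0.7] shift tool mm [-7.4 22.1  6.9] turn tool-z rad -0.0 J6 -96.1 tilt [ 0. -0. -1.]
px (np.float64(299.264584659378), np.float64(196.7593697541884)) n 944 centre [609.4  93.3] ang 10.7 ext [29.6 47.7]
px (np.float64(300.5610173061259), np.float64(130.52272418626876)) n 1023 centre [540.8  91.5] ang 10.3 ext [29.3 47.8]
px (np.float64(344.12789232110663), np.float64(135.04796649731801)) n 971 centre [545.  135.7] ang 10.8 ext [29.6 47.5]
```

View pics/w11.png

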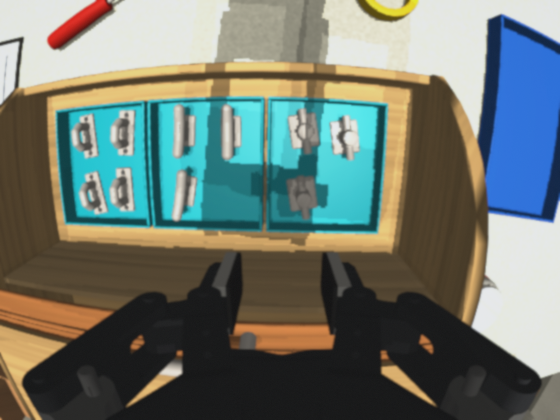

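The picture shows 4 padeyes, 3 cleats and 3 bollards standing in their bins. Now the bollards, starting with the back one.

move_arm(rows=[{"xyz": [-0.005,0.012,0],"rotation": [0,0,0],"hand": 0.038},{"xyz": [-0.004,0.011,0.02],"rotation": [0,0,0],"hand": 0.038},{"xyz": [0,0,0.035],"rotation": [0,0,-0.07],"hand": 0.038},{"xyz": [0,0,0.04],"rotation": [0,0,-0.07],"hand": 0.038},{"xyz": [0,0,0.025],"rotation": [0,0,0],"hand": 0.038},{"xyz": [0,0,0.012],"rotation": [0,0,0],"hand": 0.038},{"xyz": [0,0,0],"rotation": [0,0,0],"hand": 0.038},{"xyz": [0,0,0],"rotation": [0,0,0],"hand": 0.038}])

```text
t: 27.25
tool_pos: [611.0, 92.2, 75.2]
tool_rot: [[-0.985, -0.174, 0.0], [-0.174, 0.985, 0.0], [-0.0, 0.0, -1.0]]
contact_force: [-0.0, -0.6, 0.9]
finger_gap: 0.442
finger_force: 0.0
```

Run:
```python
from seg import *
P=cam('wrist');im=grab_frame('wrist');cv2.imwrite('pics/w12.png',im)
see('wrist','bollard_1',n=6);see('wrist','bollard_1',search_frame,n=6)
go([610.5,91,24],100)
for c in [(610,90),(541,88),(543,133)]:
    uv=proj('wrist',[*c,30],P); axis(im,P,uv,25,r=60,smax=60)
```

```text
wrist bollard_1 [([543.5, 136.3, 10.5], 0.86), ([536.6, 90.0, 12.2], 0.66), ([611.3, 89.9, 8.8], 0.56)]
wrist bollard_1 [([542.4, 89.8, 17.8], 0.96), ([605.5, 89.7, 20.5], 0.71), ([543.7, 131.7, 28.6], 0.7)]
t 27.4 pos [612.2  92.2  77.3] yaw 100.1 gap 38.1 F [-0.1  1.1  0.6] shift tool mm [ 2.1 -0.8 53.3] turn tool-z rad 0.001 J6 -101.8 tilt [ 0.004 -0.    -1.   ]
px (np.float64(277.13771217421777), np.float64(226.81317914565201)) n 2385 centre [608.   93.3] ang 11.1 ext [28.3 49.4]
px (np.float64(293.3809382297614), np.float64(119.49230993597746)) n 2679 centre [540.8  91.3] ang 10.7 ext [27.7 48.2]
px (np.float64(363.5996000058918), np.float64(137.00086374411381)) n 2549 centre [545.  134.5] ang 12.3 ext [31.6 47.6]
```

move_arm(rows=[{"xyz": [0,-0.001,0.015],"rotation": [0,0,0],"hand": 0.038},{"xyz": [0,0,0.018],"rotation": [0,0,0],"hand": 0.038},{"xyz": [0,0,0.012],"rotation": [0,0,0],"hand": 0.038},{"xyz": [0,0,0.006],"rotation": [0,0,0],"hand": 0.038},{"xyz": [0,0,0],"rotation": [0,0,0],"hand": 0.038},{"xyz": [0,0,0],"rotation": [0,0,0],"hand": 0.0},{"xyz": [0,0,0],"rotation": [0,0,0],"hand": 0.0},{"xyz": [0,0,0],"rotation": [0,0,0],"hand": 0.0},{"xyz": [0,0,0],"rotation": [0,0,0],"hand": 0.0}])

```text
t: 28.15
tool_pos: [611.3, 91.4, 24.9]
tool_rot: [[-0.985, -0.175, 0.002], [-0.175, 0.985, 0.0], [-0.002, -0.0, -1.0]]
contact_force: [0.2, 0.7, 2.0]
finger_gap: 0.16
finger_force: 38.9
```

move_arm(rows=[{"xyz": [0,0,-0.015],"rotation": [0,0,0],"hand": 0.0},{"xyz": [0,0,-0.03],"rotation": [0,0,0],"hand": 0.0},{"xyz": [0,0,-0.04],"rotation": [0,0,0],"hand": 0.0},{"xyz": [0,0,-0.04],"rotation": [0,0,0],"hand": 0.0},{"xyz": [0,0,-0.04],"rotation": [0,0,0],"hand": 0.0},{"xyz": [0,0.015,-0.03],"rotation": [0,0,0],"hand": 0.0},{"xyz": [0.002,0.035,0],"rotation": [0,0,0],"hand": 0.0},{"xyz": [0.002,0.04,0],"rotation": [0,0,0],"hand": 0.0},{"xyz": [0.002,0.04,0],"rotation": [0,0,0],"hand": 0.0},{"xyz": [0.002,0.04,0],"rotation": [0,0,0],"hand": 0.0},{"xyz": [0.002,0.04,0],"rotation": [0,0,0],"hand": 0.0},{"xyz": [0.002,0.04,0],"rotation": [0,0,0],"hand": 0.0}])

```text
t: 29.15
tool_pos: [554.0, 337.0, 219.2]
tool_rot: [[-0.985, -0.175, 0.0], [-0.175, 0.985, 0.0], [-0.0, -0.0, -1.0]]
contact_force: [1.3, 0.0, -1.4]
finger_gap: 0.158
finger_force: 39.0
```

move_arm(rows=[{"xyz": [0.001,0.034,0.0],"rotation": [0,0,0],"hand": 0.0},{"xyz": [0,0.02,0.01],"rotation": [0,0,0],"hand": 0.0},{"xyz": [0,0,0.03],"rotation": [0,0,0],"hand": 0.0},{"xyz": [0,0,0.03],"rotation": [0,0,0],"hand": 0.0},{"xyz": [0,0,0.02],"rotation": [0,0,0],"hand": 0.0},{"xyz": [0,0,0],"rotation": [0,0,0],"hand": 0.0},{"xyz": [0,0,0],"rotation": [0,0,0],"hand": 0.0}])

```text
t: 29.73
tool_pos: [543.6, 387.9, 127.9]
tool_rot: [[-0.984, -0.175, -0.003], [-0.175, 0.984, -0.001], [0.003, -0.001, -1.0]]
contact_force: [0.0, 0.7, -0.5]
finger_gap: 0.162
finger_force: 39.0
```

Run:
```python
from seg import *
grab_frame('wrist');see('wrist','order_tray');see('wrist','order_tray',search_frame)
go([545,388,20],100)
```

```text
wrist order_tray [([494.1, 391.7, -6.9], 0.9)]
wrist order_tray [([476.8, 389.9, 1.5], 0.93)]
t 29.88 pos [545.8 388.8 131.3] yaw 100.1 gap 13.7 F [-0.4 -0.5 -0.8] shift tool mm [  1.4  -0.8 111.3] turn tool-z rad 0.001 J6 -74.1 tilt [ 0.004  0.002 -1.   ]
```

move_arm(rows=[{"xyz": [0,0,0.03],"rotation": [0,0,0],"hand": 0.0},{"xyz": [0,0,0.035],"rotation": [0,0,0],"hand": 0.0},{"xyz": [0,0,0.022],"rotation": [0,0,0],"hand": 0.0},{"xyz": [0,0,0.012],"rotation": [0,0,0],"hand": 0.0},{"xyz": [0,0,0.006],"rotation": [0,0,0],"hand": 0.0},{"xyz": [0,0,0.003],"rotation": [0,0,0],"hand": 0.0},{"xyz": [0,0,0],"rotation": [0,0,0],"hand": 0.0}])

```text
t: 30.47
tool_pos: [545.5, 388.8, 22.1]
tool_rot: [[-0.985, -0.175, 0.002], [-0.175, 0.985, 0.001], [-0.002, 0.001, -1.0]]
contact_force: [0.1, -0.4, -0.5]
finger_gap: 0.156
finger_force: 39.1
```

move_arm(rows=[{"xyz": [0,0,0.002],"rotation": [0,0,0],"hand": 0.0},{"xyz": [0,0,0.001],"rotation": [0,0,0],"hand": 0.0},{"xyz": [0,0,0],"rotation": [0,0,0],"hand": 0.036},{"xyz": [0,0,0],"rotation": [0,0,0],"hand": 0.036},{"xyz": [0,0,0],"rotation": [0,0,0],"hand": 0.036},{"xyz": [0,0,-0.015],"rotation": [0,0,0],"hand": 0.036},{"xyz": [0,0,-0.03],"rotation": [0,0,0],"hand": 0.036},{"xyz": [0,0,-0.04],"rotation": [0,0,0],"hand": 0.036},{"xyz": [0,0,-0.04],"rotation": [0,0,0],"hand": 0.036},{"xyz": [0,0,-0.04],"rotation": [0,0,0],"hand": 0.034},{"xyz": [0,-0.01,-0.03],"rotation": [0,0,0],"hand": 0.034}])

```text
t: 31.38
tool_pos: [546.4, 380.2, 217.3]
tool_rot: [[-0.984, -0.177, 0.004], [-0.177, 0.984, 0.003], [-0.004, 0.002, -1.0]]
contact_force: [0.9, 0.5, 0.4]
finger_gap: 0.398
finger_force: 0.0
```

move_arm(rows=[{"xyz": [0.007,-0.035,0],"rotation": [0,0,0],"hand": 0.034},{"xyz": [0.007,-0.038,0],"rotation": [0,0,0],"hand": 0.034},{"xyz": [0.007,-0.038,0],"rotation": [0,0,0],"hand": 0.034},{"xyz": [0.007,-0.038,0],"rotation": [0,0,0],"hand": 0.034},{"xyz": [0.007,-0.038,0],"rotation": [0,0,0],"hand": 0.034},{"xyz": [0.007,-0.033,0.0],"rotation": [0,0,0],"hand": 0.034},{"xyz": [0.003,-0.02,0.02],"rotation": [0,0,0],"hand": 0.034},{"xyz": [0,0,0.035],"rotation": [0,0,0],"hand": 0.034},{"xyz": [0,0,0.035],"rotation": [0,0,0],"hand": 0.034},{"xyz": [0,0,0.03],"rotation": [0,0,0],"hand": 0.034},{"xyz": [0,0,0],"rotation": [0,0,0],"hand": 0.034},{"xyz": [0,0,0],"rotation": [0,0,0],"hand": 0.034}])

```text
t: 32.38
tool_pos: [542.9, 134.2, 92.1]
tool_rot: [[-0.985, -0.175, -0.003], [-0.175, 0.985, -0.0], [0.003, 0.0, -1.0]]
contact_force: [0.6, -0.5, 0.1]
finger_gap: 0.4
finger_force: 0.0
```

Run:
```python
from seg import *
P=cam('wrist');im=grab_frame('wrist');cv2.imwrite('pics/w13.png',im)
see('wrist','bollard_1',n=6);see('wrist','bollard_1',search_frame,n=6)
go([544,134,24],100)
for c in [(541,88),(543,133)]:
    uv=proj('wrist',[*c,30],P); axis(im,P,uv,25,r=60,smax=60)
```

```text
wrist bollard_1 [([539.7, 89.9, 10.5], 0.89), ([544.2, 385.6, 0.8], 0.77)]
wrist bollard_1 [([542.7, 380.7, 13.7], 0.85), ([540.4, 134.0, 22.7], 0.8), ([533.0, 91.4, 20.3], 0.58), ([504.3, 360.9, 2.0], 0.34), ([855.2, -159.1, 56.9], 0.25)]
t 32.53 pos [545.8 134.6  95.4] yaw 100.1 gap 34.0 F [0.3 0.3 0.7] shift tool mm [ 2.2 -0.2 71.4] turn tool-z rad 0.002 J6 -97.6 tilt [ 0.004  0.    -1.   ]
px (np.float64(215.75216009588928), np.float64(207.73131777472403)) n 2032 centre [538.9  93.2] ang 6.3 ext [30.5 49.2]
px (np.float64(278.54034339135313), np.float64(221.29821922567106)) n 2042 centre [543.2 136.2] ang 10.1 ext [28.5 49.2]
```

move_arm(rows=[{"xyz": [0,0.0005,0.02],"rotation": [0,0,0],"hand": 0.034},{"xyz": [0,0,0.022],"rotation": [0,0,0],"hand": 0.034},{"xyz": [0,0,0.015],"rotation": [0,0,0],"hand": 0.034},{"xyz": [0,0,0.009],"rotation": [0,0,0],"hand": 0.034},{"xyz": [0,0,0.003],"rotation": [0,0,0],"hand": 0.034},{"xyz": [0,0,0],"rotation": [0,0,0],"hand": 0.034},{"xyz": [0,0,0],"rotation": [0,0,0],"hand": 0.0},{"xyz": [0,0,0],"rotation": [0,0,0],"hand": 0.0},{"xyz": [0,0,0],"rotation": [0,0,0],"hand": 0.0},{"xyz": [0,0,0],"rotation": [0,0,0],"hand": 0.0}])

```text
t: 33.37
tool_pos: [545.1, 135.0, 25.3]
tool_rot: [[-0.984, -0.175, 0.003], [-0.175, 0.985, 0.0], [-0.003, -0.0, -1.0]]
contact_force: [-0.2, 2.1, 6.0]
finger_gap: 0.158
finger_force: 39.2
```

move_arm(rows=[{"xyz": [0,0,-0.015],"rotation": [0,0,0],"hand": 0.0},{"xyz": [0,0,-0.03],"rotation": [0,0,0],"hand": 0.0},{"xyz": [0,0,-0.04],"rotation": [0,0,0],"hand": 0.0},{"xyz": [0,0,-0.04],"rotation": [0,0,0],"hand": 0.0},{"xyz": [0,0,-0.04],"rotation": [0,0,0],"hand": 0.0},{"xyz": [0,0.005,-0.03],"rotation": [0,0,0],"hand": 0.0},{"xyz": [0.002,0.035,0],"rotation": [0,0,0],"hand": 0.0},{"xyz": [0.002,0.04,0],"rotation": [0,0,0],"hand": 0.0},{"xyz": [0.002,0.04,0],"rotation": [0,0,0],"hand": 0.0},{"xyz": [0.002,0.04,0],"rotation": [0,0,0],"hand": 0.0},{"xyz": [0.002,0.04,0],"rotation": [0,0,0],"hand": 0.0},{"xyz": [0,0.039,0],"rotation": [0,0,0],"hand": 0.0}])

```text
t: 34.37
tool_pos: [490.9, 370.0, 219.0]
tool_rot: [[-0.985, -0.175, -0.0], [-0.175, 0.985, -0.0], [0.0, -0.0, -1.0]]
contact_force: [0.9, -0.1, -0.9]
finger_gap: 0.16
finger_force: 39.2
```

move_arm(rows=[{"xyz": [0,0.02,0.015],"rotation": [0,0,0],"hand": 0.0},{"xyz": [0,0,0.035],"rotation": [0,0,0],"hand": 0.0},{"xyz": [0,0,0.035],"rotation": [0,0,0],"hand": 0.0},{"xyz": [0,0,0.035],"rotation": [0,0,0],"hand": 0.0},{"xyz": [0,0,0.035],"rotation": [0,0,0],"hand": 0.0},{"xyz": [0,0,0.02],"rotation": [0,0,0],"hand": 0.0},{"xyz": [0,0,0.012],"rotation": [0,0,0],"hand": 0.0},{"xyz": [0,0,0.006],"rotation": [0,0,0],"hand": 0.0},{"xyz": [0,0,0.002],"rotation": [0,0,0],"hand": 0.0},{"xyz": [0,0,0],"rotation": [0,0,0],"hand": 0.0}])

```text
t: 35.2
tool_pos: [489.3, 388.4, 24.7]
tool_rot: [[-0.985, -0.175, 0.001], [-0.175, 0.985, 0.001], [-0.001, 0.0, -1.0]]
contact_force: [-0.6, 0.6, -0.6]
finger_gap: 0.157
finger_force: 39.2
```

move_arm(rows=[{"xyz": [0,0,0.003],"rotation": [0,0,0],"hand": 0.0},{"xyz": [0,0,0.0025],"rotation": [0,0,0],"hand": 0.0},{"xyz": [0,0,0],"rotation": [0,0,0],"hand": 0.036},{"xyz": [0,0,0],"rotation": [0,0,0],"hand": 0.036},{"xyz": [0,0,0],"rotation": [0,0,0],"hand": 0.036},{"xyz": [0,0,-0.015],"rotation": [0,0,0],"hand": 0.036},{"xyz": [0,0,-0.03],"rotation": [0,0,0],"hand": 0.036},{"xyz": [0,0,-0.04],"rotation": [0,0,0],"hand": 0.036},{"xyz": [0,0,-0.04],"rotation": [0,0,0],"hand": 0.036},{"xyz": [0,0,-0.04],"rotation": [0,0,0],"hand": 0.036},{"xyz": [0,-0.015,-0.03],"rotation": [0,0,0],"hand": 0.036},{"xyz": [0,-0.035,0],"rotation": [0,0,0],"hand": 0.036}])

```text
t: 36.2
tool_pos: [500.2, 343.2, 222.1]
tool_rot: [[-0.984, -0.18, 0.013], [-0.179, 0.984, 0.008], [-0.015, 0.005, -1.0]]
contact_force: [1.7, -0.4, 0.8]
finger_gap: 0.42
finger_force: 0.0
```

move_arm(rows=[{"xyz": [0.001,-0.038,0],"rotation": [0,0,0],"hand": 0.036},{"xyz": [0.001,-0.038,0],"rotation": [0,0,0],"hand": 0.036},{"xyz": [0.001,-0.038,0],"rotation": [0,0,0],"hand": 0.036},{"xyz": [0,-0.038,0],"rotation": [0,0,0],"hand": 0.036},{"xyz": [0,-0.038,0],"rotation": [0,0,0],"hand": 0.036},{"xyz": [0,-0.038,0],"rotation": [0,0,0],"hand": 0.036},{"xyz": [0,-0.025,0.02],"rotation": [0,0,0],"hand": 0.036},{"xyz": [0,0,0.035],"rotation": [0,0,0],"hand": 0.036},{"xyz": [0,0,0.035],"rotation": [0,0,0],"hand": 0.036},{"xyz": [0,0,0.035],"rotation": [0,0,0],"hand": 0.036},{"xyz": [0,0,0],"rotation": [0,0,0],"hand": 0.036},{"xyz": [0,0,0],"rotation": [0,0,0],"hand": 0.036}])

```text
t: 37.2
tool_pos: [537.4, 89.2, 87.5]
tool_rot: [[-0.985, -0.175, -0.004], [-0.175, 0.985, 0.0], [0.004, 0.001, -1.0]]
contact_force: [0.7, 0.2, 0.1]
finger_gap: 0.421
finger_force: 0.0
```

Run:
```python
from seg import *
P=cam('wrist');im=grab_frame('wrist');cv2.imwrite('pics/w14.png',im)
see('wrist','bollard_1',n=6);see('wrist','bollard_1',search_frame,n=6)
go([539.5,90,24],100)
uv=proj('wrist',[540,90,30],P); axis(im,P,uv,25,r=60,smax=60)
```

```text
wrist bollard_1 [([545.7, 384.8, 1.4], 0.57), ([540.1, 89.6, 9.6], 0.56)]
wrist bollard_1 [([537.0, 88.4, 23.8], 0.85), ([544.7, 377.9, 7.8], 0.84), ([581.6, -132.9, 10.0], 0.37)]
t 37.35 pos [540.8  89.4  91. ] yaw 100.1 gap 36.1 F [ 0.6  0.1 -0.5] shift tool mm [ 1.4  0.9 67. ] turn tool-z rad 0.002 J6 -102.4 tilt [ 0.005 -0.    -1.   ]
px (np.float64(280.72936816680993), np.float64(227.1524919173007)) n 2111 centre [539.1  91.5] ang 10.8 ext [28.4 48.6]
```

move_arm(rows=[{"xyz": [0,0.001,0.02],"rotation": [0,0,0],"hand": 0.036},{"xyz": [0,0,0.022],"rotation": [0,0,0],"hand": 0.036},{"xyz": [0,0,0.013],"rotation": [0,0,0],"hand": 0.036},{"xyz": [0,0,0.007],"rotation": [0,0,0],"hand": 0.036},{"xyz": [0,0,0.003],"rotation": [0,0,0],"hand": 0.036},{"xyz": [0,0,0],"rotation": [0,0,0],"hand": 0.036},{"xyz": [0,0,0],"rotation": [0,0,0],"hand": 0.0},{"xyz": [0,0,0],"rotation": [0,0,0],"hand": 0.0},{"xyz": [0,0,0],"rotation": [0,0,0],"hand": 0.0},{"xyz": [0,0,0],"rotation": [0,0,0],"hand": 0.0}])

```text
t: 38.18
tool_pos: [539.7, 90.3, 24.8]
tool_rot: [[-0.985, -0.175, 0.003], [-0.175, 0.985, 0.0], [-0.003, -0.0, -1.0]]
contact_force: [-1.1, 1.4, 6.7]
finger_gap: 0.158
finger_force: 39.2
```

move_arm(rows=[{"xyz": [0,0,-0.015],"rotation": [0,0,0],"hand": 0.0},{"xyz": [0,0,-0.03],"rotation": [0,0,0],"hand": 0.0},{"xyz": [0,0,-0.04],"rotation": [0,0,0],"hand": 0.0},{"xyz": [0,0,-0.04],"rotation": [0,0,0],"hand": 0.0},{"xyz": [0,0,-0.04],"rotation": [0,0,0],"hand": 0.0},{"xyz": [0,0.015,-0.03],"rotation": [0,0,0],"hand": 0.0},{"xyz": [0.006,0.035,0],"rotation": [0,0,0],"hand": 0.0},{"xyz": [0.006,0.04,0],"rotation": [0,0,0],"hand": 0.0},{"xyz": [0.006,0.04,0],"rotation": [0,0,0],"hand": 0.0},{"xyz": [0.006,0.04,0],"rotation": [0,0,0],"hand": 0.0},{"xyz": [0.006,0.04,0],"rotation": [0,0,0],"hand": 0.0},{"xyz": [0.006,0.04,0],"rotation": [0,0,0],"hand": 0.0}])

```text
t: 39.18
tool_pos: [458.2, 331.5, 218.6]
tool_rot: [[-0.985, -0.175, 0.0], [-0.175, 0.985, -0.0], [-0.0, -0.0, -1.0]]
contact_force: [1.4, -0.4, -1.4]
finger_gap: 0.159
finger_force: 39.2
```

move_arm(rows=[{"xyz": [0.006,0.04,0],"rotation": [0,0,0],"hand": 0.0},{"xyz": [0.004,0.023,0.01],"rotation": [0,0,0],"hand": 0.0},{"xyz": [0,0,0.035],"rotation": [0,0,0],"hand": 0.0},{"xyz": [0,0,0.035],"rotation": [0,0,0],"hand": 0.0},{"xyz": [0,0,0.035],"rotation": [0,0,0],"hand": 0.0},{"xyz": [0,0,0.035],"rotation": [0,0,0],"hand": 0.0},{"xyz": [0,0,0.022],"rotation": [0,0,0],"hand": 0.0},{"xyz": [0,0,0.014],"rotation": [0,0,0],"hand": 0.0},{"xyz": [0,0,0.007],"rotation": [0,0,0],"hand": 0.0},{"xyz": [0,0,0.003],"rotation": [0,0,0],"hand": 0.0},{"xyz": [0,0,0],"rotation": [0,0,0],"hand": 0.0}])

```text
t: 40.1
tool_pos: [438.5, 390.2, 22.3]
tool_rot: [[-0.985, -0.175, -0.0], [-0.175, 0.985, -0.0], [0.0, -0.0, -1.0]]
contact_force: [-0.0, 0.4, -1.2]
finger_gap: 0.155
finger_force: 39.3
```

move_arm(rows=[{"xyz": [0,0,0.0025],"rotation": [0,0,0],"hand": 0.0},{"xyz": [0,0,0],"rotation": [0,0,0],"hand": 0.036},{"xyz": [0,0,0],"rotation": [0,0,0],"hand": 0.036},{"xyz": [0,0,0],"rotation": [0,0,0],"hand": 0.036},{"xyz": [0,0,-0.015],"rotation": [0,0,0],"hand": 0.036},{"xyz": [0,0,-0.03],"rotation": [0,0,0],"hand": 0.036},{"xyz": [0,0,-0.04],"rotation": [0,0,0],"hand": 0.036},{"xyz": [0,0,-0.04],"rotation": [0,0,0],"hand": 0.036},{"xyz": [0,0,-0.04],"rotation": [0,0,0],"hand": 0.036},{"xyz": [0,0,-0.04],"rotation": [0,0,0],"hand": 0.036},{"xyz": [0,0,-0.04],"rotation": [0,0,0],"hand": 0.036},{"xyz": [0,0,-0.03],"rotation": [0,0,0],"hand": 0.036}])

```text
t: 41.1
tool_pos: [438.8, 390.6, 299.7]
tool_rot: [[-0.984, -0.175, 0.005], [-0.175, 0.984, 0.003], [-0.005, 0.002, -1.0]]
contact_force: [1.3, 0.4, 0.1]
finger_gap: 0.423
finger_force: 0.0
```

Run:
```python
from h import *
for c in ('wrist','top','scene'):
    cv2.imwrite(f'pics/f_{c}.png',grab_frame(c))
    for q in ['bollard_1','order_tray','padeye_1','cleat_1','order_slip']: see(c,q,n=6)
go([690,-7,240],2)
```

```text
wrist bollard_1 [([543.6, 388.2, 0.7], 0.92), ([437.9, 390.2, 5.9], 0.89), ([486.1, 387.4, 4.6], 0.73), ([486.2, -10.5, 0.5], 0.3)]
wrist order_tray [([495.3, 391.2, -3.3], 0.69), ([438.6, 390.5, 5.7], 0.54)]
wrist padeye_1 [([542.2, -119.2, 9.8], 0.55)]
wrist cleat_1 [([538.3, -37.3, 9.2], 0.84), ([606.2, -37.5, 10.8], 0.72)]
wrist order_slip []
top bollard_1 [([488.5, 386.4, 2.5], 0.77), ([439.1, 394.0, 3.5], 0.64), ([545.3, 387.0, 3.5], 0.55), ([580.1, 118.5, 8.7], 0.35)]
top order_tray [([494.1, 388.4, 4.3], 0.87)]
top padeye_1 [([614.4, -158.4, 9.9], 0.77), ([546.8, -159.2, 9.2], 0.71), ([542.4, -110.6, 9.3], 0.6)]
top cleat_1 [([610.5, -34.2, 7.8], 0.69), ([538.1, -35.4, 12.2], 0.63)]
top order_slip [([444.2, -379.5, 3.4], 0.88)]
scene bollard_1 [([441.4, 391.3, 1.9], 0.73), ([486.7, 390.9, 2.5], 0.63), ([542.8, 387.7, 5.0], 0.48), ([368.9, 181.9, 0.2], 0.31)]
scene order_tray [([494.8, 389.1, 1.0], 0.72)]
scene padeye_1 [([543.7, -162.8, 9.6], 0.67), ([617.5, -160.6, 12.8], 0.66), ([542.6, -110.2, 7.8], 0.41)]
scene cleat_1 [([607.7, -37.1, 10.7], 0.65), ([540.9, -36.5, 10.0], 0.63)]
scene order_slip [([444.1, -384.1, 6.2], 0.66), ([538.3, 386.3, 3.5], 0.61)]
t 42.0 pos [438.4 390.3 294.8] yaw 100.1 gap 35.8 F [-0.1  0.2 -0.1] shift tool mm [-178.  -435.2   54.8] turn tool-z rad -1.43 J6 -69.3 tilt [-0. -0. -1.]
```

Run:
```python
from h import *
for c in ('top','scene'):
    for q in ['cleat_counter','padeye_counter','bollard_counter','varnish_can','tambour_grip']: see(c,q,n=3)
```

```text
top cleat_counter [([542.2, 16.0, 9.1], 0.55)]
top padeye_counter [([609.3, -114.8, 11.8], 0.73), ([543.5, -160.2, 8.2], 0.62)]
top bollard_counter [([466.0, -400.4, 7.0], 0.83), ([545.7, -105.9, 13.1], 0.47)]
top varnish_can [([716.5, 310.9, -1.7], 0.72)]
top tambour_grip [([688.5, -7.8, 201.9], 0.63), ([725.3, -313.2, -1.3], 0.16)]
scene cleat_counter [([542.4, 12.9, 9.5], 0.59), ([487.8, -15.2, 1.3], 0.27)]
scene padeye_counter [([609.4, -119.3, 7.6], 0.55)]
scene bollard_counter [([469.4, -406.6, 2.5], 0.48)]
scene varnish_can [([716.3, 309.2, -2.8], 0.64), ([486.8, 389.9, 6.7], 0.28), ([580.4, -136.6, 9.5], 0.2)]
scene tambour_grip [([687.1, -8.0, 202.2], 0.84), ([469.3, -405.9, 5.1], 0.27)]
```

move_arm(rows=[{"xyz": [0,0,0],"rotation": [0,0,0.122],"hand": 0.036},{"xyz": [0,0,0],"rotation": [0,0,0.122],"hand": 0.036},{"xyz": [0,0,0],"rotation": [0,0,0.122],"hand": 0.036},{"xyz": [0,0,0],"rotation": [0,0,0.122],"hand": 0.036},{"xyz": [0,0,0],"rotation": [0,0,0.122],"hand": 0.036},{"xyz": [0,0,0],"rotation": [0,0,0.122],"hand": 0.036},{"xyz": [0,0,0],"rotation": [0,0,0.122],"hand": 0.036},{"xyz": [0,0,0],"rotation": [0,0,0.122],"hand": 0.036},{"xyz": [0,0,0],"rotation": [0,0,0.122],"hand": 0.036},{"xyz": [0,0,0],"rotation": [0,0,0.122],"hand": 0.036},{"xyz": [0,0,0],"rotation": [0,0,0.122],"hand": 0.036},{"xyz": [0,0,0],"rotation": [0,0,0.122],"hand": 0.036}])

```text
t: 43.5
tool_pos: [438.4, 390.3, 294.8]
tool_rot: [[-0.273, 0.962, -0.0], [0.962, 0.273, -0.0], [-0.0, -0.0, -1.0]]
contact_force: [0.3, -1.4, -0.6]
finger_gap: 0.419
finger_force: 0.0
```

move_arm(rows=[{"xyz": [0,0,0],"rotation": [0,0,0.122],"hand": 0.036},{"xyz": [0,0,0],"rotation": [0,0,0.122],"hand": 0.036},{"xyz": [0,0,0],"rotation": [0,0,0.004],"hand": 0.036}])

```text
t: 43.75
tool_pos: [438.5, 390.3, 294.9]
tool_rot: [[-0.031, 1.0, 0.0], [1.0, 0.031, 0.0], [0.0, 0.0, -1.0]]
contact_force: [0.5, 0.3, 0.6]
finger_gap: 0.422
finger_force: 0.0
```

Run:
```python
from h import *
go([690,-7,290],2)
```

```text
t 43.75 pos [438.5 390.3 294.9] yaw 1.8 gap 36.0 F [0.5 0.3 0.6] shift tool mm [-404.8  239.3    4.9] turn tool-z rad -0.004 J6 29.0 tilt [ 0.  0. -1.]
```

move_arm(rows=[{"xyz": [-0.03,0.018,0],"rotation": [0,0,0],"hand": 0.036},{"xyz": [-0.034,0.02,0],"rotation": [0,0,0],"hand": 0.036},{"xyz": [-0.034,0.02,0],"rotation": [0,0,0],"hand": 0.036},{"xyz": [-0.034,0.02,0],"rotation": [0,0,0],"hand": 0.036},{"xyz": [-0.034,0.02,0],"rotation": [0,0,0],"hand": 0.036},{"xyz": [-0.034,0.02,0],"rotation": [0,0,0],"hand": 0.036},{"xyz": [-0.034,0.02,0],"rotation": [0,0,0],"hand": 0.036},{"xyz": [-0.034,0.02,0],"rotation": [0,0,0],"hand": 0.036},{"xyz": [-0.034,0.02,0],"rotation": [0,0,0],"hand": 0.036},{"xyz": [-0.034,0.02,0],"rotation": [0,0,0],"hand": 0.036},{"xyz": [-0.034,0.02,0],"rotation": [0,0,0],"hand": 0.036},{"xyz": [-0.034,0.02,0],"rotation": [0,0,0],"hand": 0.036}])

```text
t: 44.75
tool_pos: [691.2, -7.0, 294.9]
tool_rot: [[-0.039, 0.999, 0.0], [0.999, 0.039, 0.0], [0.0, 0.0, -1.0]]
contact_force: [0.5, 0.4, 0.3]
finger_gap: 0.42
finger_force: 0.0
```

move_arm(rows=[{"xyz": [0,0,0.02],"rotation": [0,0,0],"hand": 0.036},{"xyz": [0,0,0.03],"rotation": [0,0,0],"hand": 0.036},{"xyz": [0,0,0],"rotation": [0,0,0],"hand": 0.036},{"xyz": [0,0,0],"rotation": [0,0,0],"hand": 0.036}])

```text
t: 45.08
tool_pos: [689.2, -5.1, 242.8]
tool_rot: [[-0.037, 0.999, -0.005], [0.999, 0.037, 0.001], [0.001, -0.005, -1.0]]
contact_force: [-0.2, -0.4, 1.0]
finger_gap: 0.421
finger_force: 0.0
```

Run:
```python
from h import *
cv2.imwrite('pics/w15.png',grab_frame('wrist'));see('wrist','tambour_grip')
go([690,-7,188],2)
```

```text
wrist tambour_grip [([467.2, -407.5, 1.9], 0.73), ([690.8, -10.6, 205.0], 0.61), ([540.4, -37.7, 9.8], 0.36)]
t 45.18 pos [690.9  -4.7 246.6] yaw 2.1 gap 35.7 F [-0.7  0.9  0.4] shift tool mm [-2.2 -1.1 58.6] turn tool-z rad 0.002 J6 -11.7 tilt [ 0.002 -0.    -1.   ]
```

move_arm(rows=[{"xyz": [0,0,0.018],"rotation": [0,0,0],"hand": 0.036},{"xyz": [0,0,0.02],"rotation": [0,0,0],"hand": 0.036},{"xyz": [0,0,0.012],"rotation": [0,0,0],"hand": 0.036},{"xyz": [0,0,0.006],"rotation": [0,0,0],"hand": 0.036},{"xyz": [0,0,0],"rotation": [0,0,0],"hand": 0.036},{"xyz": [0,0,0],"rotation": [0,0,0],"hand": 0.0},{"xyz": [0,0,0],"rotation": [0,0,0],"hand": 0.0},{"xyz": [0,0,0],"rotation": [0,0,0],"hand": 0.0},{"xyz": [0,0,0],"rotation": [0,0,0],"hand": 0.0},{"xyz": [0,0,0],"rotation": [0,0,0],"hand": 0.0}], force=40)

```text
t: 46.02
tool_pos: [690.6, -5.2, 190.7]
tool_rot: [[-0.035, 0.999, 0.002], [0.999, 0.035, -0.0], [-0.0, 0.002, -1.0]]
contact_force: [-4.2, 0.5, 6.4]
finger_gap: 0.107
finger_force: 39.5
```

move_arm(rows=[{"xyz": [0,-0.01,-0.0007],"rotation": [0,0,0],"hand": 0.0},{"xyz": [0,-0.01,-0.0003],"rotation": [0,0,0],"hand": 0.0},{"xyz": [0,-0.01,0.0001],"rotation": [0,0,0],"hand": 0.0},{"xyz": [0,-0.01,0.0005],"rotation": [0,0,0],"hand": 0.0},{"xyz": [0,-0.01,0.0009],"rotation": [0,0,0],"hand": 0.0},{"xyz": [0,-0.0099,0.0013],"rotation": [0,0,0],"hand": 0.0},{"xyz": [0,-0.0098,0.0017],"rotation": [0,0,0],"hand": 0.0},{"xyz": [0,-0.0098,0.0021],"rotation": [0,0,0],"hand": 0.0},{"xyz": [0,-0.0097,0.0025],"rotation": [0,0,0],"hand": 0.0},{"xyz": [0,-0.0096,0.0029],"rotation": [0,0,0],"hand": 0.0}])

```text
t: 46.85
tool_pos: [594.3, -6.9, 182.0]
tool_rot: [[-0.036, 0.999, 0.009], [0.999, 0.035, 0.002], [0.002, 0.009, -1.0]]
contact_force: [-1.1, 7.7, 15.8]
finger_gap: 0.082
finger_force: 37.9
```

The gap is shrinking because the bar is slipping towards the fingertips. I'll re-grip deeper.

move_arm(rows=[{"xyz": [0,0,0],"rotation": [0,0,0],"hand": 0.03},{"xyz": [0,0,0],"rotation": [0,0,0],"hand": 0.03},{"xyz": [0,0,0.005],"rotation": [0,0,0],"hand": 0.03},{"xyz": [0,0,0.005],"rotation": [0,0,0],"hand": 0.03},{"xyz": [0,0,0],"rotation": [0,0,0],"hand": 0.0},{"xyz": [0,0,0],"rotation": [0,0,0],"hand": 0.0},{"xyz": [0,0,0],"rotation": [0,0,0],"hand": 0.0},{"xyz": [0,0,0],"rotation": [0,0,0],"hand": 0.0},{"xyz": [0,0,0],"rotation": [0,0,0],"hand": 0.0}])

```text
t: 47.6
tool_pos: [591.5, -8.7, 166.6]
tool_rot: [[-0.035, 0.999, -0.002], [0.999, 0.035, 0.0], [0.0, -0.002, -1.0]]
contact_force: [3.0, -0.4, -11.3]
finger_gap: 0.123
finger_force: 38.8
```

move_arm(rows=[{"xyz": [0,-0.0094,0.003],"rotation": [0,0,0],"hand": 0.0},{"xyz": [0,-0.0093,0.0036],"rotation": [0,0,0],"hand": 0.0},{"xyz": [0,-0.0091,0.0041],"rotation": [0,0,0],"hand": 0.0},{"xyz": [0,-0.009,0.0045],"rotation": [0,0,0],"hand": 0.0},{"xyz": [0,-0.0088,0.0048],"rotation": [0,0,0],"hand": 0.0},{"xyz": [0,0,0],"rotation": [0,0,0],"hand": 0.0}])

```text
t: 48.1
tool_pos: [546.1, -9.4, 147.6]
tool_rot: [[-0.035, 0.999, 0.002], [0.999, 0.035, 0.001], [0.001, 0.002, -1.0]]
contact_force: [4.2, 3.0, -11.0]
finger_gap: 0.122
finger_force: 38.9
```

move_arm(rows=[{"xyz": [0,-0.0086,0.0049],"rotation": [0,0,0],"hand": 0.0},{"xyz": [0,-0.0084,0.0055],"rotation": [0,0,0],"hand": 0.0},{"xyz": [0,-0.0081,0.0058],"rotation": [0,0,0],"hand": 0.0},{"xyz": [0,-0.0079,0.0062],"rotation": [0,0,0],"hand": 0.0},{"xyz": [0,-0.0076,0.0065],"rotation": [0,0,0],"hand": 0.0},{"xyz": [0,-0.0074,0.0068],"rotation": [0,0,0],"hand": 0.0},{"xyz": [0,0,0],"rotation": [0,0,0],"hand": 0.0}])

```text
t: 48.68
tool_pos: [498.2, -10.3, 112.2]
tool_rot: [[-0.034, 0.999, 0.002], [0.999, 0.034, 0.003], [0.002, 0.002, -1.0]]
contact_force: [3.2, 6.1, -7.3]
finger_gap: 0.116
finger_force: 39.5
```

move_arm(rows=[{"xyz": [0,-0.0071,0.0069],"rotation": [0,0,0],"hand": 0.0},{"xyz": [0,-0.0068,0.0073],"rotation": [0,0,0],"hand": 0.0},{"xyz": [0,-0.0065,0.0076],"rotation": [0,0,0],"hand": 0.0},{"xyz": [0,-0.0062,0.0079],"rotation": [0,0,0],"hand": 0.0},{"xyz": [0,-0.0059,0.0081],"rotation": [0,0,0],"hand": 0.0},{"xyz": [0,0,0],"rotation": [0,0,0],"hand": 0.0},{"xyz": [0,0,0],"rotation": [0,0,0],"hand": 0.0}])

```text
t: 49.27
tool_pos: [465.5, -11.1, 74.3]
tool_rot: [[-0.034, 0.999, 0.0], [0.999, 0.034, 0.003], [0.003, 0.0, -1.0]]
contact_force: [2.7, 8.5, -6.5]
finger_gap: 0.12
finger_force: 40.3
```

move_arm(rows=[{"xyz": [0,-0.003,0.0043],"rotation": [0,0,0],"hand": 0.0},{"xyz": [0,-0.002,0.003],"rotation": [0,0,0],"hand": 0.0},{"xyz": [0,0,0],"rotation": [0,0,0],"hand": 0.0},{"xyz": [0,0,0],"rotation": [0,0,0],"hand": 0.0},{"xyz": [0,0,0],"rotation": [0,0,0],"hand": 0.0}])

```text
t: 49.68
tool_pos: [460.8, -11.2, 67.4]
tool_rot: [[-0.034, 0.999, 0.0], [0.999, 0.034, 0.003], [0.003, 0.001, -1.0]]
contact_force: [1.3, 9.1, -3.6]
finger_gap: 0.119
finger_force: 40.5
```

move_arm(rows=[{"xyz": [0,-0.0015,0.0025],"rotation": [0,0,0],"hand": 0.0},{"xyz": [0,-0.001,0.0015],"rotation": [0,0,0],"hand": 0.0},{"xyz": [0,0,0],"rotation": [0,0,0],"hand": 0.0},{"xyz": [0,0,0],"rotation": [0,0,0],"hand": 0.0}])

```text
t: 50.02
tool_pos: [460.7, -11.3, 66.5]
tool_rot: [[-0.034, 0.999, 0.006], [0.999, 0.034, 0.003], [0.003, 0.006, -1.0]]
contact_force: [-1.4, 12.9, 20.8]
finger_gap: 0.12
finger_force: 43.3
```

move_arm(rows=[{"xyz": [0,0.001,-0.0015],"rotation": [0,0,0],"hand": 0.0},{"xyz": [0,0,0],"rotation": [0,0,0],"hand": 0.03},{"xyz": [0,0,0],"rotation": [0,0,0],"hand": 0.03},{"xyz": [0,0,0],"rotation": [0,0,0],"hand": 0.03},{"xyz": [0,-0.002,-0.01],"rotation": [0,0,0],"hand": 0.03},{"xyz": [0,-0.003,-0.02],"rotation": [0,0,0],"hand": 0.03},{"xyz": [0,-0.005,-0.035],"rotation": [0,0,0],"hand": 0.03},{"xyz": [0,-0.01,-0.04],"rotation": [0,0,0],"hand": 0.03},{"xyz": [0,-0.01,-0.04],"rotation": [0,0,0],"hand": 0.03},{"xyz": [0,0,-0.03],"rotation": [0,0,0],"hand": 0.03},{"xyz": [0,0,0],"rotation": [0,0,0],"hand": 0.03},{"xyz": [0,0,0],"rotation": [0,0,0],"hand": 0.03}])

```text
t: 51.02
tool_pos: [430.1, -14.9, 242.0]
tool_rot: [[-0.035, 0.999, 0.005], [0.999, 0.035, -0.002], [-0.002, 0.005, -1.0]]
contact_force: [0.3, 0.2, -0.2]
finger_gap: 0.349
finger_force: 0.0
```

Run:
```python
from h import *
go([460,-11,240],2)
for c in ('wrist','top','scene'):
    cv2.imwrite(f'pics/g_{c}.png',grab_frame(c))
    see(c,'tambour_grip'); see(c,'bollard_1'); see(c,'bollard_counter')
see('top','cabinet');see('wrist','cabinet')
```

```text
t 51.02 pos [430.1 -14.9 242. ] yaw 2.0 gap 29.8 F [ 0.3  0.2 -0.2] shift tool mm [ 2.8 30.   2.2] turn tool-z rad -0.0 J6 -18.9 tilt [ 0.005 -0.002 -1.   ]
wrist tambour_grip [([460.9, -12.6, 96.2], 0.85)]
wrist bollard_1 []
wrist bollard_counter []
top tambour_grip []
top bollard_1 [([491.4, 389.4, 4.0], 0.69), ([544.9, 388.5, 3.7], 0.54)]
top bollard_counter [([471.8, -406.0, 6.7], 0.54)]
scene tambour_grip [([460.6, -9.1, 90.4], 0.56)]
scene bollard_1 [([542.1, 389.9, 4.0], 0.69), ([439.4, 388.2, 1.2], 0.65), ([715.9, 309.4, -3.1], 0.57), ([488.9, 389.5, 3.4], 0.51)]
scene bollard_counter []
top cabinet [([546.1, 387.1, 0.9], 0.41)]
wrist cabinet [([487.1, -10.5, 2.0], 0.98)]
```

The networks put the bar at x≈461 mm, z≈90–96 mm, which matches the shut position (463, 91). All fittings are where they belong, and the sample is still on its slip.

```bash
python3 -c "
from station import *
print(hand_in())"
```

```text
the job is handed in; nothing more can be done
None
```

I handed the job in, but no verdict came back: the tambour was opened, the three bollards moved to the blue tray, the returned cleat and padeye put back in their bins, the sample still on its slip after being knocked about 25 mm mid-run, and the tambour rolled shut.

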